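# Press the brass plug home in a cabinet pull

## Task

The dark round cabinet pull lies on the work board of the small bench press with its brass plug turned down, away from the press: with the red safety catch still on, roll it towards the press, without lifting it off the work board, until it drops onto its flat with the plug straight up, and push it on until the plug is centred under the press foot. Then flip the catch well back, pull the press's black-knobbed lever down until the plug is pressed in flush, and keep holding the lever so that the foot bears firmly on the plug while the glue takes; you finish still holding it. Leave the glue bottle, the brush pot and the red rotary tool where they are.

Things in the scene. Friction and masses are not known exactly. Their poses are not given: they have to be found in the camera images.
- press: Green arbor press, fixed. Origin on the bench under the ram's axis; +x to its back, -x out to the front, z up; turned 40 to 75 deg clockwise, front to the robot's left. Head: x -29 to 125, y -32 to 32, z 127 to 205 mm: push under it with the tool leaning back, about 35 deg. Ram top at x = y = 0, z 256. Lever on the +y side.
- bed (a point): On the light hardwood work board's flat top, under the ram, 50 mm above the bench. The board is 150 mm wide (y) and runs from 200 mm in front to 50 mm behind. Axes as the press.
- foot (a point): Centre of the underside of the ram's square steel foot, 36 x 36 x 10 mm, at the start 46 mm above the board. It goes down 22 mm per rad of lever.
- ram: The press's 20 mm square steel ram with the foot at its lower end; slides straight down as the lever is pulled. Origin as the foot point.
- lever (a joint): Lever (hub, 14 mm arm, knob) angle, rad: 0 up (arm 75 deg above level, leaning to the front), grows as the knob is pulled forward and down; stop at 1.1. A light spring returns it when let go. The engaged catch blocks it. With the pull in place the foot meets the plug near 0.55, flush near 0.73; pressing the plug in takes 18 N at the foot. 1 N at the knob gives 8 N at the foot.
- lever_hinge (a point): On the lever's axis (along the press's y), in the plane in which the knob swings; 165 mm above the bench, 22 mm behind the ram's axis, 55 mm to +y. The knob's centre runs on a circle of 170 mm about it. Turns with the lever.
- knob (a point): Centre of the black round knob at the arm's end: 34 mm across, 26 mm thick along the press's y with two flat cheeks; at the start 329 mm above the bench. Pinch its cheeks from above, fingers closing along the press's y, and lead it round the arc, leaning the tool with the lever or letting the knob turn between the pads.
- catch (a joint): Red safety catch on the head, rad: 0 (to 0.06) on, its nose in front of the lever hub's tooth; grows as the tab is pushed to the back; free of the tooth past 0.2, full back 1.2; counts as flipped past 0.5. Hinge along the press's y, 42 mm below the catch_tab point. Stays where it is left (about 2 N at the tab).
- catch_tab (a point): Near the top of the catch's upright red thumb tab, 10 mm below its upper edge: tab 7 mm thick (x), 28 mm wide (y), above the head, its top edge 270 mm above the bench, 96 mm behind the ram and 20 mm to -y. Push its front face some 35 mm towards the press's +x. The knob is near: come down from above 0.4 m.
- pull: Dark wooden bar, 32 mm round, 130 long, across the board (own y along it). Origin mid-axis. A 15 mm flat faces away from the plug, 14 mm off the axis. It starts resting on the plug's rim, plug 60 deg from straight down, 140 to 165 mm before the foot. Rolls under fingertips stroked over its top (it moves half as far), stays where left: 120 deg, 33 mm. On the flat it slides when pushed.
- plug (a joint): How far the plug is pressed in, m: 0 standing 4 mm proud of the round, 0.004 flush.
- plug_top (a point): Centre of the outer face of the brass plug, 14 mm across, at mid-length of the pull; its z axis points out of the pull along the plug.
- glue: White glue bottle, 54 mm across, 130 mm tall, behind the press. Origin under its centre. Leave it.
- brushes: White pot with three brushes, 68 mm across, 210 mm tall with the brushes, on the lever side of the press. Origin under its centre. Leave it.
- rotary: Red rotary tool lying on the bench beside the lever side of the press, 190 mm long, 44 mm thick. Origin under its middle. Leave it.
Not all that is in view belongs to the job. What is shaped like the pull but turquoise is not meant.

How it is judged (in metres and radians):
On the way, in this order (a step that is already met when the one before it is completed fails the run):
1. the pull lies centred under the foot with its plug facing up, the catch still on (angle between plug_top's own z axis and vertical below 0.2 rad and horizontal distance between plug_top and foot below 0.01 m and value of joint catch below 0.12 rad and value of joint plug below 0.001 m), for 0.3 s.
2. the catch is flipped back, the lever not yet pulled (value of joint catch above 0.5 rad and value of joint lever below 0.15 rad), for 0.2 s.
At the end, for the whole second after the job is handed in: Still holding the lever (fingers on it, 2 N or more): plug in to within 1 mm of flush, upright within 0.15 rad, within 12 mm of the foot's centre; foot on pull or plug with over 20 N, robot not touching the ram; catch past 0.5 rad; pull at rest, below 10 mm/s; bystanders in place (value of joint plug above 0.003 m and angle between plug_top's own z axis and vertical below 0.15 rad and horizontal distance between plug_top and foot below 0.012 m and contact force between ram and pull above 20 N and contact force between the fingers and lever above 2 N and contact force between the arm and ram below 0.5 N and value of joint catch above 0.5 rad and linear speed of pull below 0.01 m/s); the arm keeps its last pose, push and grip.
It fails at once if a bystander is moved by more than 30 mm or knocked over (distance of any of glue, brushes, rotary from where it was at the start of the episode above 0.03 m or angle between any of glue, brushes's own z axis and vertical above 0.5 rad).
It fails at once if the pull is lifted off the board (height (world z) of pull above 0.085 m).
It also fails if it takes over 72 s, if anything falls off the work surface, if the arm or the gripper's body presses on something with over 40 N, if the wrist force passes 120 N, or if a joint passes its speed limit or range.

## Robot

A 6-joint arm with a two-finger parallel gripper is mounted at the origin on the work surface. World frame = base frame: x ahead of the robot, y to its left, z up, the work surface at z = 0. Lengths are in m, angles in degrees, forces in N, time in s.
With the tool pointing down it reaches from about 0.35 to 0.875 m from the base axis. Payload 4.2 kg.
Tool frame: the origin (TCP) lies midway between the tips of the shut fingers; the grasp point (between the pads) lies r.grasp_offset behind it (r.grasp_offset is the distance from the TCP to the grasp point, in m); z points along the fingers, y is the direction in which the jaws open and shut (so a half turn about z gives the same grasp; the last joint's range is limited). The gripper opens to 87 mm and grips with 3 to 60 N. Pads are 19 mm wide; open, the fingers measure 117 mm over their backs; the gripper's body (75 mm by 190 mm) begins 51 mm behind the grasp point.
Start: joints at [87.812, 22.042, 0.453, 0, -68.411, -14.817], TCP at [0.183, 0.598, 0.223] pointing down, gripper open.
Joint ranges: [-179.83, 179.83], [-69.29, 118.12], [-61.27, 80.66], [-181.25, 117.63], [-171.15, -9.14], [-177.46, 177.46]. Speed limits (degrees/s): [159.86, 159.86, 180, 180, 180, 180].

## Interface

Orientations are given as a 3x3 rotation matrix whose columns are the frame's x, y, z axes.
In Python, from station import sense, optics, r gives the robot as it stands. The module is installed in compiled form; this text tells all that it offers.
- The arm moves only by the tool servo_tool, never from a script. Its argument "deltas" is a list of rows, each an object with "slide": the shift along the tool's x, y, z in units of 25 mm (1.0 is 25 mm), a list of three; "spin": the turn about the tool's z in units of 8 degrees (1.0 is 8 degrees). A call has 1 to 10 rows; each row shifts and turns the pose as measured when the row begins, along the tool's axes as they then stand; what a row does not reach is not made up. A row lasts 1/10 s, in which the tool goes at most 50 mm and 8.59 degrees, less where a joint would pass 70% of its speed; a pose out of reach is approached as far as the arm can. A call is refused whole if a number of a shift passes 1 or a number of a turn 1, either way. A call with a gripper value outside its range is refused whole. "gripper" is the closure in counts, from 0 (fully open) to 255 (shut), set as the call begins (left out, the last holds). The fingers move at their own pace and stop on an object; the grip force is fixed at half the most. Time passes only in rows, so rows that do not move let the fingers close. It gives the time, the measured TCP pose, the force and the opening at its end, in the units of the state.
- sense(): the state, without advancing time (a new reading comes with each control period).
- optics.capture(name): name is "side" or "top"; returns a dict with "frame" (480x640x3 uint8, red, green, blue), "camera_matrix" (3x3 intrinsics, pixels), "eye" and "rotation" of the camera in the world. Camera axes: x right, y down, z forward; pixel columns grow to the right and rows downward; lengths in m; the calibration is good to about 2 mm. A picture is of the moment at which its call begins. There is no depth.
- r.finish_job(): hands the job in, once; it reports no verdict.
The state is a dict: "time_s": time; "joints": joint angles; "joint_velocities": joint speeds; "effort": joint torques, N m; "tcp_pos": TCP position; "ee_rot": TCP orientation; "wrist_force": force on the tool from outside, world axes, zero at the start; "moment": the same for the moment, N m; "gripper_width": opening from 0.0 (shut) to 1.0 (fully open).
Only numpy, scipy, OpenCV 4.12 (cv2) and the standard library are available. Lean on these libraries where they do the work, as an engineer would, in place of code of your own. Each camera call takes 0.05 s, during which the arm holds its last target.

## Working session

There is one attempt and no reset: what is moved stays moved. The work goes in short steps, Python scripts to look and compute and a tool call to move; the robot and the scene stay as the last step left them, time stands still between calls to the robot, and variables do not carry over. Pictures are saved under pics/ and viewed, and the job is handed in when it is done.

Besides the shell and the picture viewer there is one more tool, called after "Emit:" as name(argument=value, ...) on one line, values as JSON. servo_tool: Moves the arm, as the interface text tells. Its arguments: {"type":"object","properties":{"deltas":{"type":"array"},"gripper":{"type":"number"}},"required":["deltas"]}

```bash
mkdir -p pics; ls; python3 - <<'E'
from station import sense, optics, r
import cv2,numpy as np
print(sense()); print(r.grasp_offset)
for n in("side","top"):
    d=optics.capture(n); cv2.imwrite(f"pics/{n}0.png",d["frame"][:,:,::-1]); print(n,d["camera_matrix"].tolist(),d["eye"],np.array(d["rotation"]).tolist())
E
```

```text
pics
{'time_s': 0.0, 'joints': array([ 8.78117061e+01,  2.20918889e+01,  3.79117855e-01, -2.69260247e-02,
       -6.84123140e+01, -1.48162853e+01]), 'joint_velocities': array([ 0.01692871, -0.1164557 , -0.04718854, -0.08593301,  0.01109078,
       -0.06899046]), 'effort': array([-1.11152145e-03, -3.90666461e+01,  1.87408143e+01,  4.21985105e+00,
        1.10103789e-02, -1.91321715e-04]), 'tcp_pos': array([0.18259848, 0.59709468, 0.22144856]), 'ee_rot': array([[ 9.56230701e-01, -2.92613355e-01, -5.20023827e-04],
       [-2.92613785e-01, -9.56228261e-01, -2.16482813e-03],
       [ 1.36196142e-04,  2.22224126e-03, -9.99997522e-01]]), 'wrist_force': array([-0.51673646,  0.51182926,  0.97003268]), 'moment': array([ 0.01285762,  0.00669529, -0.0160145 ]), 'gripper_width': 0.9967574518575791}
0.0187
side [[601.5660269629035, 0.0, 319.4515892826842], [0.0, 601.5660269629035, 242.58143445796895], [0.0, 0.0, 1.0]] [-0.14451988  1.15638947  1.22846696] [[-0.8517891435951503, -0.33222763843743636, 0.40506795863376316], [-0.5238491899351714, 0.5311237609952463, -0.6659501307984923], [0.006105821624053825, -0.7794436135889166, -0.6264426327907023]]
top [[462.0602783399748, 0.0, 330.260424833281], [0.0, 462.0602783399748, 236.64743724071283], [0.0, 0.0, 1.0]] [0.28074281 0.07173686 1.4694869 ] [[0.07055942978053385, -0.9770028807142003, 0.201213165437056], [-0.9975073709087539, -0.06923877674736524, 0.013602822399581462], [0.0006417567700922486, -0.20167142303926616, -0.9794530235174965]]
```

View pics/side0.png

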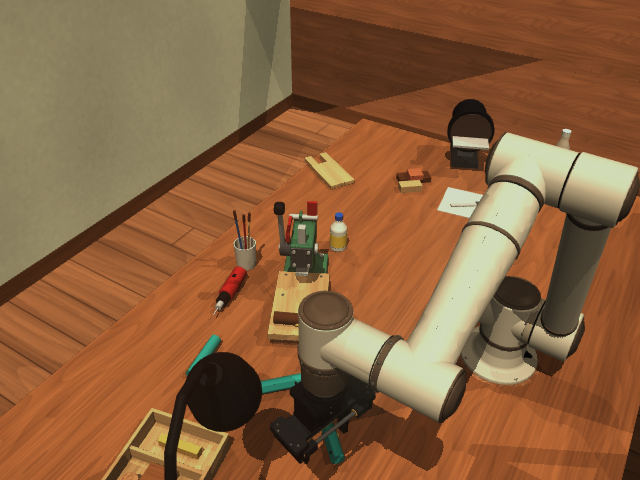

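View pics/top0.png

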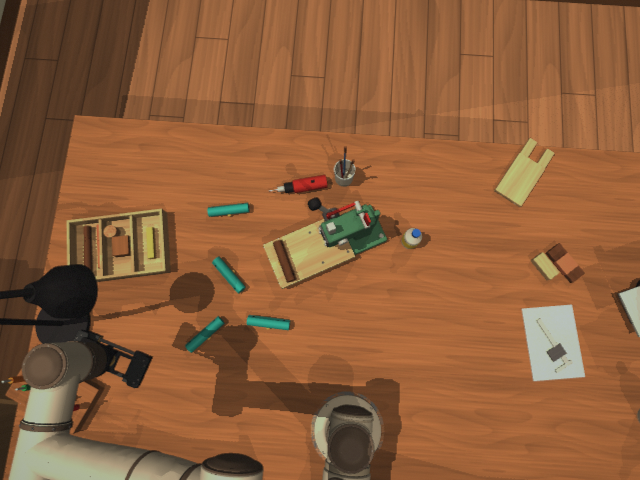

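```bash
cat > h.py <<'E'
import numpy as np,cv2
from station import sense,optics,r
def cap(n,fn=None,box=None,s=4):
    d=optics.capture(n); d["n"]=n
    if fn:
        f=d["frame"][:,:,::-1]
        if box: x0,y0,x1,y1=box; f=cv2.resize(f[y0:y1,x0:x1],None,fx=s,fy=s,interpolation=cv2.INTER_CUBIC)
        cv2.imwrite(fn,f)
    return d
def proj(d,P):
    P=np.atleast_2d(P); c=(P-d["eye"])@np.array(d["rotation"]); q=c@np.array(d["camera_matrix"]).T
    return q[:,:2]/q[:,2:]
def back(d,uv,z):
    uv=np.atleast_2d(uv).astype(float); k=np.c_[uv,np.ones(len(uv))]@np.linalg.inv(d["camera_matrix"]).T@np.array(d["rotation"]).T
    e=np.array(d["eye"]); return e+k*((z-e[2])/k[:,2:])
E
python3 - <<'E'
from h import *
cap("top","pics/t1.png",(240,130,440,280),4)
cap("side","pics/s1.png",(200,180,360,340),4)
E
```

```text
(no output)
```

View pics/t1.png

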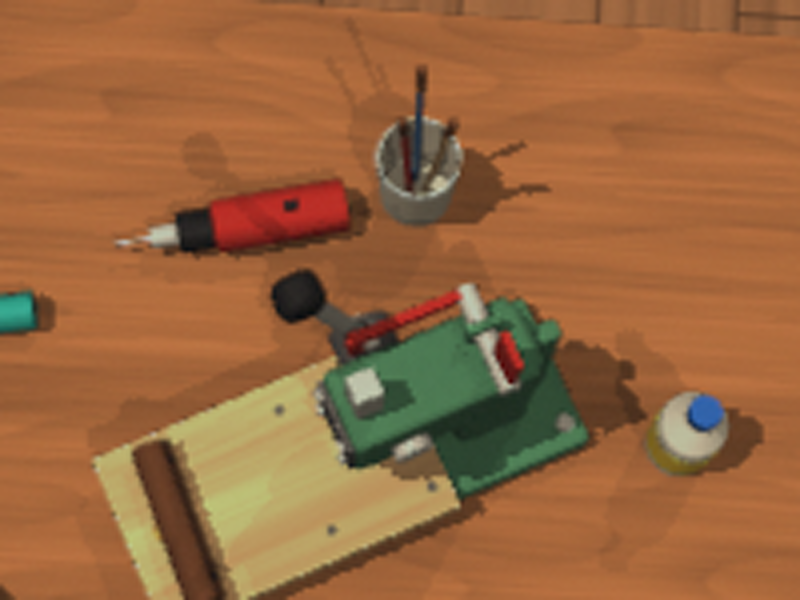

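View pics/s1.png

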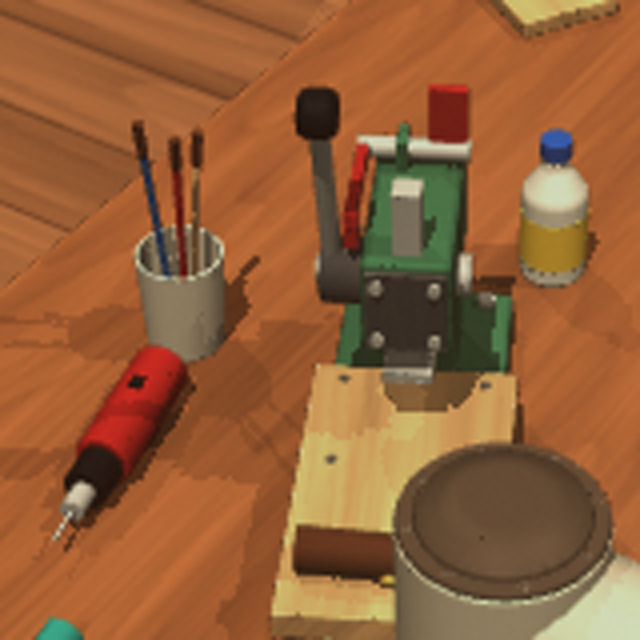

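```bash
cat > fit.py <<'E'
from h import *
from scipy.optimize import least_squares
T=cap("top");S=cap("side")
obs=[(T,(-200,75,50),(263.7,244.7)),(T,(0,0,256),(331,226.5)),(T,(-22,55,329),(314.7,204)),(T,(96,-20,262),(367.3,219)),
(T,(-200,-75,50),(277.5,287)),
(S,(0,0,256),(302,226)),(S,(-22,55,329),(279.5,208)),(S,(96,-20,260),(312.2,204.5)),(S,(-200,75,50),(268.7,333))]
def tow(p,P):
    P=np.array(P,float)/1000; c,s=np.cos(p[2]),np.sin(p[2])
    return np.array([p[0]+c*P[0]-s*P[1],p[1]+s*P[0]+c*P[1],P[2]])
f=lambda p:np.concatenate([proj(d,tow(p,P))[0]-uv for d,P,uv in obs])
s=least_squares(f,[0.6,0.1,-1.0],loss="soft_l1")
print(s.x,np.degrees(s.x[2])); print(f(s.x).reshape(-1,2).round(1))
p=s.x
# bar ends in top, axis height ~67
for uv in [(277,243),(292,278),(285,260)]: 
    w=back(T,uv,0.066)[0]; c,q=np.cos(p[2]),np.sin(p[2]); dx,dy=w[:2]-p[:2]; print(w,"press",(c*dx+q*dy)*1000,(-q*dx+c*dy)*1000)
E
python3 fit.py
python3 -c "
from h import *
cap('top','pics/t2.png',(255,230,315,295),9)"
```

```text
[ 0.55904652  0.08810447 -1.09265303] -62.60440687857425
[[-0.9 -0.6]
 [ 0.2 -0.4]
 [ 0.1 -0.2]
 [-0.4 -0.5]
 [ 3.3  1.3]
 [ 0.4  0.4]
 [ 0.4 -0.1]
 [ 0.6  0.3]
 [-1.   0.2]]
[0.53741941 0.25409285 0.066     ] press -157.32422166662866 57.17483600851848
[0.4325962  0.19836562 0.066     ] press -156.07921714061695 -61.53439079211708
[0.48625656 0.22462422 0.066     ] press -154.70211305491748 -1.8095889258986642
```

View pics/t2.png

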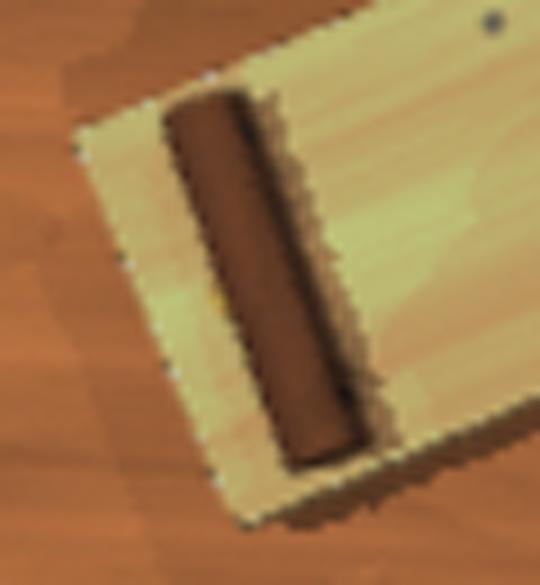

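```bash
sed -i 's/(277.5,287)/(282.2,288.3)/; s/(263.7,244.7)/(263.7,244.4)/; s/\[(277,243),(292,278),(285,260)\]/[(277.9,241.7),(291.6,280.2),(284.7,260.9)]/' fit.py; cat >> fit.py <<'E'
w=back(T,(279.2,263.5),0.062)[0]; dx,dy=w[:2]-p[:2]; print("plug press",(c*dx+q*dy)*1000,(-q*dx+c*dy)*1000)
np.save("press.npy",p)
E
python3 fit.py
```

```text
[ 0.55951383  0.08723783 -1.08288707] -62.044859033104444
[[-0.6  0.3]
 [ 0.5 -0.5]
 [ 0.3 -0.2]
 [-0.1 -1. ]
 [-0.6  0.3]
 [ 0.4  0.2]
 [ 0.5 -0.2]
 [ 0.3  0.1]
 [-0.3  0.2]]
[0.54169424 0.25169933 0.066     ] press -153.6247574151009 61.35596561509492
[0.4258258  0.19899416 0.066     ] press -161.3863201128763 -65.69948459027084
[0.48341246 0.22529038 0.066     ] press -157.61868033511251 -2.505192777530321
plug press -176.3094780815258 -2.3845423407923976
```

```bash
cat >> h.py <<'E'
PR=np.array([0.55951383,0.08723783,-1.08288707])
def p2w(x,y):
    c,s=np.cos(PR[2]),np.sin(PR[2]); return PR[:2]+np.array([c*x-s*y,s*x+c*y])/1000
def w2p(w):
    c,s=np.cos(PR[2]),np.sin(PR[2]); d=np.array(w[:2])-PR[:2]; return np.array([c*d[0]+s*d[1],-s*d[0]+c*d[1]])*1000
def st():
    s=sense(); R=s["ee_rot"]; print("t %.2f"%s["time_s"],"tcp",s["tcp_pos"].round(4),"press",w2p(s["tcp_pos"]).round(1),"xyaw %.1f"%np.degrees(np.arctan2(R[1,0],R[0,0])),"tilt %.2f,%.2f"%tuple(np.degrees(R[:2,2])),"F",s["wrist_force"].round(1),"w %.3f"%s["gripper_width"],"j",s["joints"].round(0)); return s
def plan(x,y,z,yaw=None):
    "x,y press mm, z m. yaw world deg of tool x. spin spread over N rows"
    s=st(); R=s["ee_rot"]; t=np.r_[p2w(x,y),z]-s["tcp_pos"]; a0=np.degrees(np.arctan2(R[1,0],R[0,0]))
    da=0 if yaw is None else (a0-yaw+180)%360-180
    print("total spin units %.2f, tool-axis shift now (units)"%(da/8),(R.T@t/0.025).round(2))
    a=np.radians(-da);Rz=np.array([[np.cos(a),-np.sin(a),0],[np.sin(a),np.cos(a),0],[0,0,1]])
    print("shift after spin (units)",((Rz@R).T@t/0.025).round(2))
E
python3 -c "
from h import *
plan(-163,-3,0.16,-65)"
```

```text
t 0.45 tcp [0.1827 0.5976 0.2225] press [-627.5  -93.5] xyaw -17.0 tilt -0.00,-0.01 F [-0.2  0.6 -0.7] w 1.001 j [ 88.  22.   0.  -0. -68. -15.]
total spin units 6.00, tool-axis shift now (units) [15.69 10.59  2.5 ]
shift after spin (units) [18.37 -4.58  2.5 ]
```

Emit:
servo_tool(deltas=[{"slide": [0.7, 0.4, 0], "spin": 1}, {"slide": [0.9, 0.4, 0], "spin": 1}, {"slide": [1, 0.3, 0], "spin": 1}, {"slide": [1, 0.2, 0], "spin": 1}, {"slide": [1, 0, 0], "spin": 1}, {"slide": [1, 0, 0], "spin": 1}, {"slide": [1, 0, 0], "spin": 0}, {"slide": [1, -0.3, 0], "spin": 0}, {"slide": [1, -0.3, 0], "spin": 0}], gripper=77)

```text
time_s: 1.35
tcp_pos: [0.3196, 0.4163, 0.2221]
ee_rot: [[0.395, -0.919, 0.0], [-0.919, -0.395, 0.002], [-0.001, -0.001, -1.0]]
wrist_force: [-0.6, -0.4, -1.0]
gripper_width: 0.703
```

```bash
python3 -c "
from h import *
plan(-163,-3,0.16,-65)"
```

```text
t 1.35 tcp [0.3196 0.4163 0.2221] press [-403.1  -57.7] xyaw -66.8 tilt 0.02,0.09 F [-0.6 -0.4 -1. ] w 0.703 j [ 70.  12. -14.  -0. -64. -47.]
total spin units -0.22, tool-axis shift now (units) [ 9.4  -2.96  2.48]
shift after spin (units) [ 9.48 -2.68  2.48]
```

Emit:
servo_tool(deltas=[{"slide": [1, -0.3, 0], "spin": -0.2}, {"slide": [1, -0.3, 0.2], "spin": 0}, {"slide": [1, -0.3, 0.2], "spin": 0}, {"slide": [1, -0.3, 0.3], "spin": 0}, {"slide": [1, -0.3, 0.3], "spin": 0}, {"slide": [1, -0.3, 0.3], "spin": 0}, {"slide": [1, -0.3, 0.3], "spin": 0}, {"slide": [1, -0.3, 0.3], "spin": 0}, {"slide": [0.8, -0.2, 0.3], "spin": 0}, {"slide": [0, 0, 0], "spin": 0}])

```text
time_s: 2.35
tcp_pos: [0.478, 0.235, 0.1674]
ee_rot: [[0.419, -0.908, 0.004], [-0.908, -0.419, 0.007], [-0.005, -0.007, -1.0]]
wrist_force: [-0.4, 0.0, 0.9]
gripper_width: 0.698
```

```bash
python3 -c "
from h import *
plan(-163,-3,0.095,-65)"
```

```text
t 2.35 tcp [0.478  0.235  0.1674] press [-168.7   -2.8] xyaw -65.2 tilt 0.23,0.40 F [-0.4  0.   0.9] w 0.698 j [ 44.  16. -17.  -0. -56. -19.]
total spin units -0.03, tool-axis shift now (units) [0.24 0.02 2.89]
shift after spin (units) [0.24 0.02 2.89]
```

Emit:
servo_tool(deltas=[{"slide": [0.1, 0, 1], "spin": 0}, {"slide": [0.1, 0, 0.9], "spin": 0}, {"slide": [0, 0, 0.5], "spin": 0}, {"slide": [0, 0, 0.3], "spin": 0}, {"slide": [0, 0, 0.2], "spin": 0}, {"slide": [0, 0, 0], "spin": 0}])

```text
time_s: 2.95
tcp_pos: [0.4818, 0.2339, 0.0955]
ee_rot: [[0.42, -0.907, 0.01], [-0.907, -0.42, 0.012], [-0.006, -0.014, -1.0]]
wrist_force: [-0.6, 0.6, 0.1]
gripper_width: 0.702
```

```bash
python3 -c "
from h import *
plan(-163,-3,0.080,-65)"
```

```text
t 2.95 tcp [0.4818 0.2339 0.0955] press [-1.66e+02  1.00e-01] xyaw -65.2 tilt 0.56,0.66 F [-0.6  0.6  0.1] w 0.702 j [ 43.  21. -22.  -0. -46. -18.]
total spin units -0.02, tool-axis shift now (units) [0.13 0.12 0.62]
shift after spin (units) [0.13 0.12 0.62]
```

Emit:
servo_tool(deltas=[{"slide": [0.1, 0.1, 0.2], "spin": 0}, {"slide": [0, 0, 0.15], "spin": 0}, {"slide": [0, 0, 0.12], "spin": 0}, {"slide": [0, 0, 0.12], "spin": 0}])

```text
time_s: 3.35
tcp_pos: [0.4817, 0.2318, 0.0826]
ee_rot: [[0.422, -0.907, 0.014], [-0.907, -0.421, 0.014], [-0.007, -0.018, -1.0]]
wrist_force: [-4.6, -2.2, 19.6]
gripper_width: 0.699
```

```bash
python3 -c "
from h import *
st()
cap('side','pics/s2.png',(200,200,360,350),4)"
```

```text
t 3.35 tcp [0.4817 0.2318 0.0826] press [-164.1   -1. ] xyaw -65.1 tilt 0.78,0.80 F [-4.6 -2.2 19.6] w 0.699 j [ 43.  21. -24.  -0. -44. -18.]
```

View pics/s2.png

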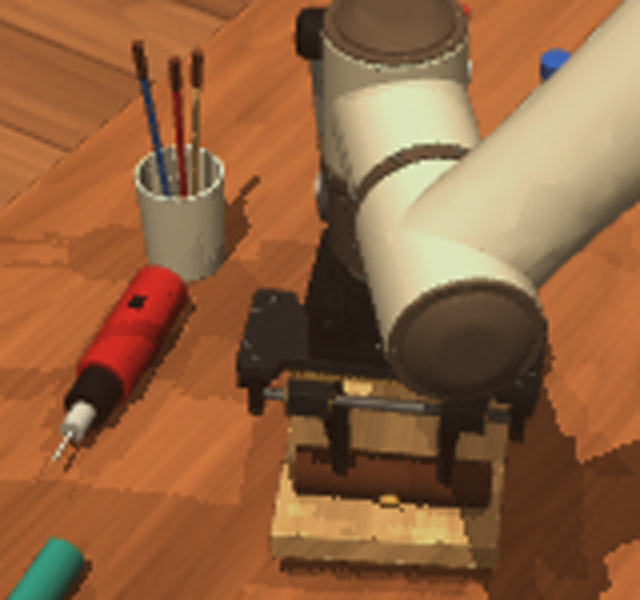

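Emit:
servo_tool(deltas=[{"slide": [0.2, 0, 0.06], "spin": 0}, {"slide": [0.25, 0, 0.06], "spin": 0}, {"slide": [0.25, 0, 0.06], "spin": 0}, {"slide": [0.25, 0, 0.06], "spin": 0}])

```text
time_s: 3.8
tcp_pos: [0.4925, 0.2092, 0.0827]
ee_rot: [[0.426, -0.905, 0.015], [-0.905, -0.426, 0.01], [-0.003, -0.018, -1.0]]
wrist_force: [-1.9, -1.2, 9.1]
gripper_width: 0.695
```

```bash
python3 -c "
from h import *
st()
cap('side','pics/s3.png',(200,200,360,350),4)"
```

```text
t 3.80 tcp [0.4925 0.2092 0.0827] press [-139.2   -2. ] xyaw -64.8 tilt 0.84,0.58 F [-1.9 -1.2  9.1] w 0.695 j [ 40.  21. -24.   0. -44. -15.]
```

View pics/s3.png

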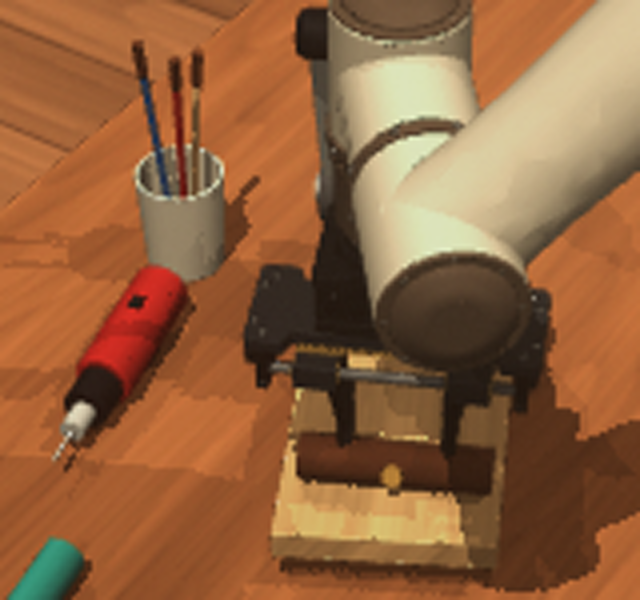

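Emit:
servo_tool(deltas=[{"slide": [0, 0, -0.3], "spin": 0}, {"slide": [-0.3, 0.05, -0.1], "spin": 0}, {"slide": [-0.25, 0, 0], "spin": 0}, {"slide": [0, 0, 0.2], "spin": 0}, {"slide": [0, 0, 0.2], "spin": 0}, {"slide": [0, 0, 0.15], "spin": 0}])

```text
time_s: 4.45
tcp_pos: [0.4862, 0.2224, 0.0821]
ee_rot: [[0.428, -0.904, 0.017], [-0.904, -0.427, 0.01], [-0.001, -0.02, -1.0]]
wrist_force: [-9.3, -2.3, 37.9]
gripper_width: 0.702
```

```bash
python3 -c "
from h import *
st()"
```

```text
t 4.45 tcp [0.4862 0.2224 0.0821] press [-153.7   -1.4] xyaw -64.7 tilt 0.99,0.56 F [-9.3 -2.3 37.9] w 0.702 j [ 42.  21. -24.   0. -44. -17.]
```

Contact force is a bit high; ease it during the second stroke.

Emit:
servo_tool(deltas=[{"slide": [0.2, 0, 0.03], "spin": 0}, {"slide": [0.25, 0, 0.05], "spin": 0}, {"slide": [0.25, 0, 0.05], "spin": 0}, {"slide": [0.25, 0, 0.05], "spin": 0}])

```text
time_s: 4.85
tcp_pos: [0.4967, 0.2001, 0.0826]
ee_rot: [[0.433, -0.901, 0.017], [-0.901, -0.433, 0.004], [0.004, -0.017, -1.0]]
wrist_force: [-1.8, -1.6, 10.1]
gripper_width: 0.702
```

```bash
python3 -c "
from h import *
st()
cap('side','pics/s4.png',(200,200,360,350),4)"
```

```text
t 4.85 tcp [0.4967 0.2001 0.0826] press [-129.1   -2.6] xyaw -64.3 tilt 0.98,0.24 F [-1.8 -1.6 10.1] w 0.702 j [ 40.  21. -24.   1. -44. -14.]
```

View pics/s4.png

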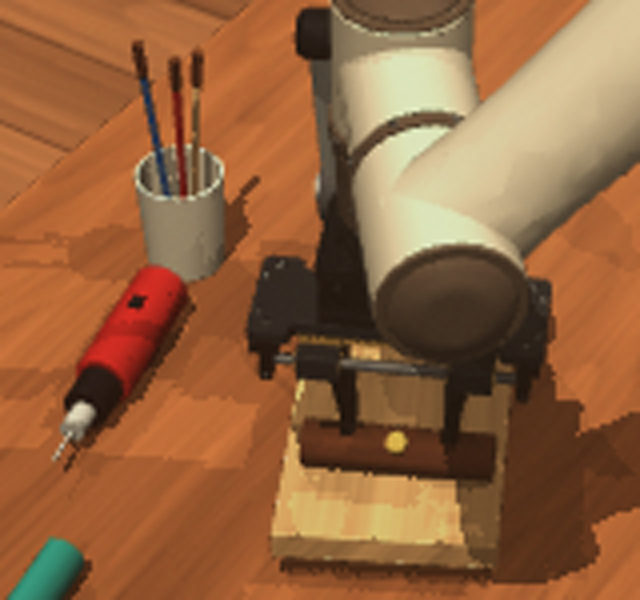

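Emit:
servo_tool(deltas=[{"slide": [0, 0, -0.3], "spin": 0}, {"slide": [-0.3, 0, -0.1], "spin": 0}, {"slide": [-0.2, 0, 0], "spin": 0}, {"slide": [0, 0, 0.2], "spin": 0}, {"slide": [0, 0, 0.2], "spin": 0}, {"slide": [0, 0, 0.1], "spin": 0}])

```text
time_s: 5.5
tcp_pos: [0.4905, 0.212, 0.0781]
ee_rot: [[0.434, -0.901, 0.015], [-0.901, -0.434, 0.003], [0.004, -0.015, -1.0]]
wrist_force: [-2.4, -0.1, 14.8]
gripper_width: 0.7
```

Emit:
servo_tool(deltas=[{"slide": [0.2, 0, 0.03], "spin": 0}, {"slide": [0.25, 0, 0.05], "spin": 0}, {"slide": [0.25, 0, 0.05], "spin": 0}, {"slide": [0.25, 0, 0.04], "spin": 0}])

```text
time_s: 5.9
tcp_pos: [0.4996, 0.193, 0.0827]
ee_rot: [[0.437, -0.9, 0.014], [-0.9, -0.437, 0.001], [0.005, -0.013, -1.0]]
wrist_force: [-1.5, -1.3, 6.0]
gripper_width: 0.697
```

```bash
python3 -c "
from h import *
st()
cap('side','pics/s5.png',(200,200,360,350),4)"
```

```text
t 5.90 tcp [0.4996 0.193  0.0827] press [-121.5   -3.3] xyaw -64.1 tilt 0.79,0.07 F [-1.5 -1.3  6. ] w 0.697 j [ 39.  22. -23.   1. -44. -13.]
```

View pics/s5.png

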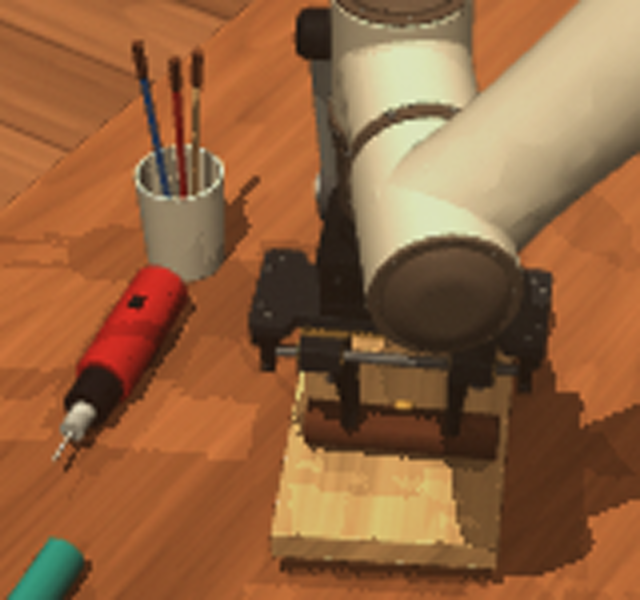

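Emit:
servo_tool(deltas=[{"slide": [0, 0, -0.5], "spin": 0}, {"slide": [-0.5, 0, -1], "spin": 0}, {"slide": [-1, 0, -1], "spin": 0}, {"slide": [-1, 0, -1], "spin": 0}, {"slide": [-1, 0, 0], "spin": 0}, {"slide": [-1, 0, 0], "spin": 0}, {"slide": [-1, 0, 0], "spin": 0}], gripper=0)

```text
time_s: 6.65
tcp_pos: [0.4373, 0.3164, 0.1694]
ee_rot: [[0.429, -0.903, 0.009], [-0.903, -0.429, -0.002], [0.006, -0.007, -1.0]]
wrist_force: [0.6, 0.4, -0.6]
gripper_width: 0.999
```

```bash
python3 -c "
from h import *
st()
cap('side','pics/s6.png',(200,200,360,350),4)
cap('top','pics/t6.png',(190,190,350,350),4)"
```

```text
t 6.65 tcp [0.4373 0.3164 0.1694] press [-259.8   -0.5] xyaw -64.6 tilt 0.51,-0.11 F [ 0.6  0.4 -0.6] w 0.999 j [ 53.  16. -17.   1. -57. -28.]
```

View pics/s6.png

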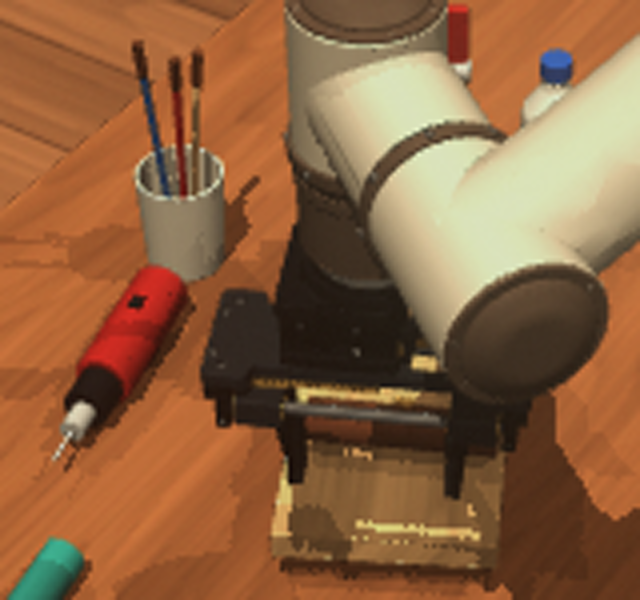

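View pics/t6.png

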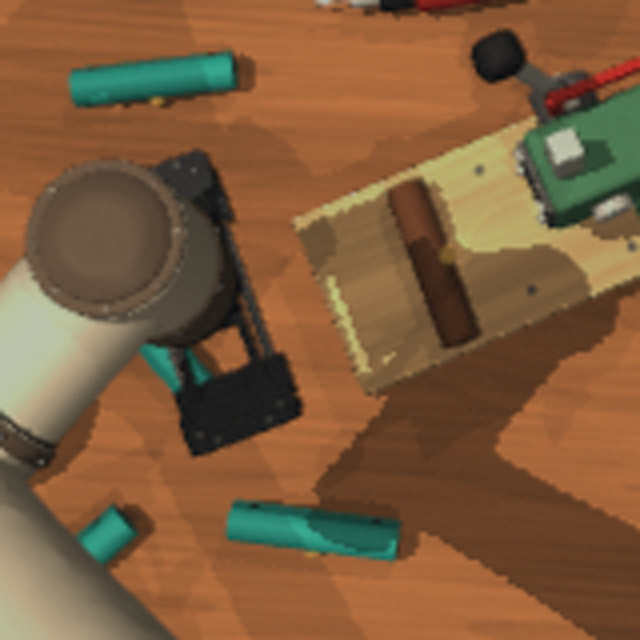

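```bash
python3 -c "
from h import *
d=cap('top','pics/t7.png',(280,225,320,285),10)
np.set_printoptions(suppress=True)
for uv in [(295,239.5),(306,272.5)]: print(w2p(back(d,uv,0.066)[0]))
for z in (.066,.07,.08,.084): print(z,w2p(back(d,(301.7,253.7),z)[0]))"
```

```text
[-102.54201551   46.30919225]
[-112.02877385  -61.82928025]
0.066 [-101.12472085   -3.06196843]
0.07 [-101.16993781   -3.775754  ]
0.08 [-101.28298022   -5.56021793]
0.084 [-101.32819718   -6.27400351]
```

View pics/t7.png

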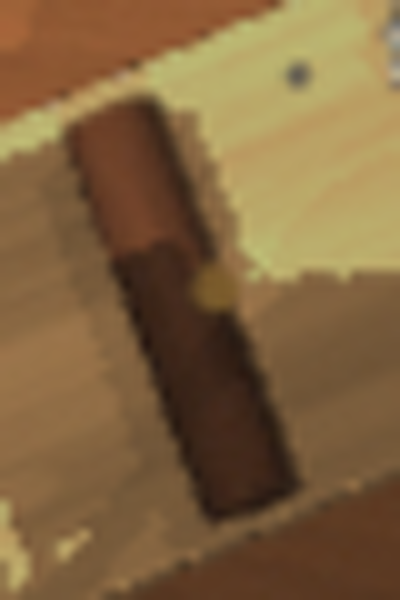

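```bash
python3 -c "
from h import *
d=cap('top')
np.set_printoptions(suppress=True)
for uv in [(291.3,236.5),(305.6,275.2),(298.4,255.8)]: print(w2p(back(d,uv,0.066)[0]))
c=w2p(back(d,(298.4,255.8),0.066)[0])
# simulate plug position for overroll angle a
for a in (0,20,30,45,60,75):
  A=np.radians(a); q=p2w(c[0]+20*np.sin(A),c[1]); print(a,proj(d,np.r_[q,0.066+0.020*np.cos(A)]))"
```

```text
[-109.3205683    59.68987785]
[-116.41605293  -68.93281225]
[-112.97805226   -4.96518378]
0 [[297.9588017  254.73765412]]
20 [[300.05835299 253.90120818]]
30 [[301.0448627  253.56556118]]
45 [[302.35848701 253.19499316]]
60 [[303.39351928 253.00504331]]
75 [[304.08069154 253.00726688]]
```

```bash
python3 -c "
from h import *
plan(-106,-5,0.092,-65)"
```

```text
t 6.85 tcp [0.4373 0.3155 0.1687] press [-258.9   -1. ] xyaw -64.5 tilt 0.44,-0.19 F [-0.2 -0.3  0.5] w 0.999 j [ 53.  16. -17.   1. -57. -28.]
total spin units 0.06, tool-axis shift now (units) [ 6.1  -0.09  3.11]
shift after spin (units) [ 6.1  -0.14  3.11]
```

Emit:
servo_tool(deltas=[{"slide": [1, 0, 0], "spin": 0}, {"slide": [1, 0, 0], "spin": 0}, {"slide": [1, 0, 0], "spin": 0}, {"slide": [1, 0, 0], "spin": 0}, {"slide": [1, 0, 0.2], "spin": 0}, {"slide": [0.8, 0, 0.7], "spin": 0}, {"slide": [0.3, 0, 0.9], "spin": 0}, {"slide": [0, 0, 0.7], "spin": 0}, {"slide": [0, 0, 0.4], "spin": 0}, {"slide": [0, 0, 0], "spin": 0}], gripper=77)

```text
time_s: 7.85
tcp_pos: [0.5066, 0.1607, 0.0921]
ee_rot: [[0.419, -0.908, 0.003], [-0.908, -0.419, -0.008], [0.009, 0.0, -1.0]]
wrist_force: [0.2, 0.1, 0.6]
gripper_width: 0.697
```

```bash
python3 -c "
from h import *
plan(-106,-5,0.082,-65)"
```

```text
t 7.85 tcp [0.5066 0.1607 0.0921] press [-89.7 -12.3] xyaw -65.2 tilt 0.20,-0.45 F [0.2 0.1 0.6] w 0.697 j [ 35.  21. -23.   1. -46. -11.]
total spin units -0.03, tool-axis shift now (units) [-0.67 -0.26  0.4 ]
shift after spin (units) [-0.67 -0.26  0.4 ]
```

Emit:
servo_tool(deltas=[{"slide": [-0.35, -0.15, 0], "spin": 0}, {"slide": [-0.3, -0.1, 0], "spin": 0}, {"slide": [0, 0, 0.15], "spin": 0}, {"slide": [0, 0, 0.15], "spin": 0}, {"slide": [0, 0, 0.08], "spin": 0}, {"slide": [0, 0, 0.05], "spin": 0}])

```text
time_s: 8.45
tcp_pos: [0.507, 0.1816, 0.0834]
ee_rot: [[0.421, -0.907, 0.009], [-0.907, -0.421, -0.005], [0.008, -0.006, -1.0]]
wrist_force: [0.2, 0.1, 0.7]
gripper_width: 0.699
```

```bash
python3 -c "
from h import *
plan(-106,-5,0.082,-65)"
```

```text
t 8.45 tcp [0.507  0.1816 0.0834] press [-108.    -2.1] xyaw -65.1 tilt 0.50,-0.27 F [0.2 0.1 0.7] w 0.699 j [ 37.  22. -23.   1. -45. -13.]
total spin units -0.01, tool-axis shift now (units) [0.08 0.11 0.06]
shift after spin (units) [0.08 0.11 0.06]
```

Down ~1.5 mm and feel, then a short gentle back stroke.

Emit:
servo_tool(deltas=[{"slide": [0, 0, 0.06], "spin": 0}, {"slide": [0, 0, 0.04], "spin": 0}])

```text
time_s: 8.65
tcp_pos: [0.5073, 0.1813, 0.0824]
ee_rot: [[0.422, -0.906, 0.009], [-0.906, -0.422, -0.006], [0.009, -0.006, -1.0]]
wrist_force: [-3.0, -0.6, 9.4]
gripper_width: 0.698
```

Emit:
servo_tool(deltas=[{"slide": [-0.2, 0, 0.03], "spin": 0}, {"slide": [-0.2, 0, 0.02], "spin": 0}])

```text
time_s: 8.85
tcp_pos: [0.5033, 0.1898, 0.0825]
ee_rot: [[0.422, -0.907, 0.01], [-0.907, -0.422, -0.007], [0.01, -0.006, -1.0]]
wrist_force: [-0.4, 0.5, 2.0]
gripper_width: 0.698
```

```bash
python3 -c "
from h import *
st()
cap('side','pics/s8.png',(200,200,360,350),4)"
```

```text
t 8.85 tcp [0.5033 0.1898 0.0825] press [-116.9   -1.6] xyaw -65.1 tilt 0.55,-0.38 F [-0.4  0.5  2. ] w 0.698 j [ 38.  22. -23.   1. -45. -14.]
```

View pics/s8.png

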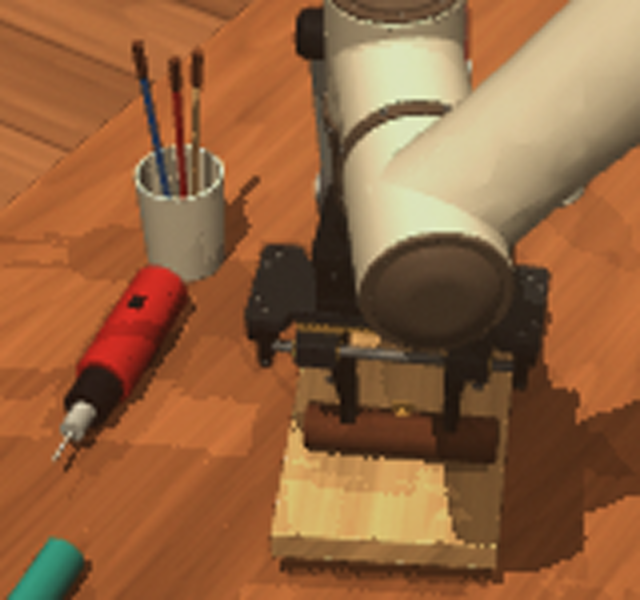

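Emit:
servo_tool(deltas=[{"slide": [0, 0, -0.3], "spin": 0}, {"slide": [-0.2, 0, -0.3], "spin": 0}])

```text
time_s: 9.1
tcp_pos: [0.5002, 0.1945, 0.0969]
ee_rot: [[0.422, -0.907, 0.008], [-0.907, -0.422, -0.008], [0.01, -0.004, -1.0]]
wrist_force: [-0.9, 0.3, 0.3]
gripper_width: 0.696
```

```bash
python3 -c "
from h import *
st()
d=cap('side','pics/s9.png',(270,285,330,325),12)
for x in (-119,-117,-115):
  for a in (-20,0,20,35):
    A=np.radians(a); print(x,a,proj(d,np.r_[p2w(x+20*np.sin(A),-5),.064+.02*np.cos(A)]).round(1), proj(d,np.r_[p2w(x,-5),.065]).round(1))"
```

```text
t 9.10 tcp [0.5002 0.1945 0.0969] press [-122.6   -2.1] xyaw -65.1 tilt 0.43,-0.44 F [-0.9  0.3  0.3] w 0.696 j [ 39.  21. -22.   1. -47. -15.]
-119 -20 [[301.  305.9]] [[301.3 308.8]]
-119 0 [[301.2 303.8]] [[301.3 308.8]]
-119 20 [[301.4 302.3]] [[301.3 308.8]]
-119 35 [[301.6 301.7]] [[301.3 308.8]]
-117 -20 [[301.1 305.3]] [[301.4 308.2]]
-117 0 [[301.3 303.2]] [[301.4 308.2]]
-117 20 [[301.5 301.8]] [[301.4 308.2]]
-117 35 [[301.7 301.2]] [[301.4 308.2]]
-115 -20 [[301.1 304.8]] [[301.4 307.7]]
-115 0 [[301.3 302.7]] [[301.4 307.7]]
-115 20 [[301.6 301.3]] [[301.4 307.7]]
-115 35 [[301.7 300.7]] [[301.4 307.7]]
```

View pics/s9.png

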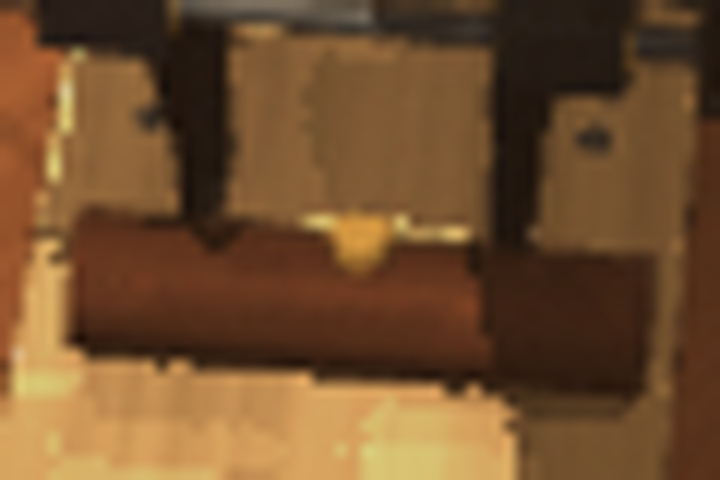

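Emit:
servo_tool(deltas=[{"slide": [-0.5, 0, -1], "spin": 0.5}, {"slide": [-1, 0, -0.7], "spin": 0.5}, {"slide": [-1, -0.3, 0], "spin": 0.5}, {"slide": [-1, -0.3, 0], "spin": 0.5}], gripper=0)

```text
time_s: 9.55
tcp_pos: [0.4874, 0.2835, 0.1433]
ee_rot: [[0.141, -0.99, 0.01], [-0.99, -0.141, -0.004], [0.006, -0.01, -1.0]]
wrist_force: [-0.1, 0.2, -0.3]
gripper_width: 0.955
```

```bash
python3 -c "
from h import *
st()
d=cap('top','pics/t10.png',(195,190,325,290),6)"
```

```text
t 9.55 tcp [0.4874 0.2835 0.1433] press [-207.2   28.3] xyaw -81.9 tilt 0.60,-0.24 F [-0.1  0.2 -0.3] w 0.955 j [ 47.  20. -15.   1. -55. -39.]
```

View pics/t10.png

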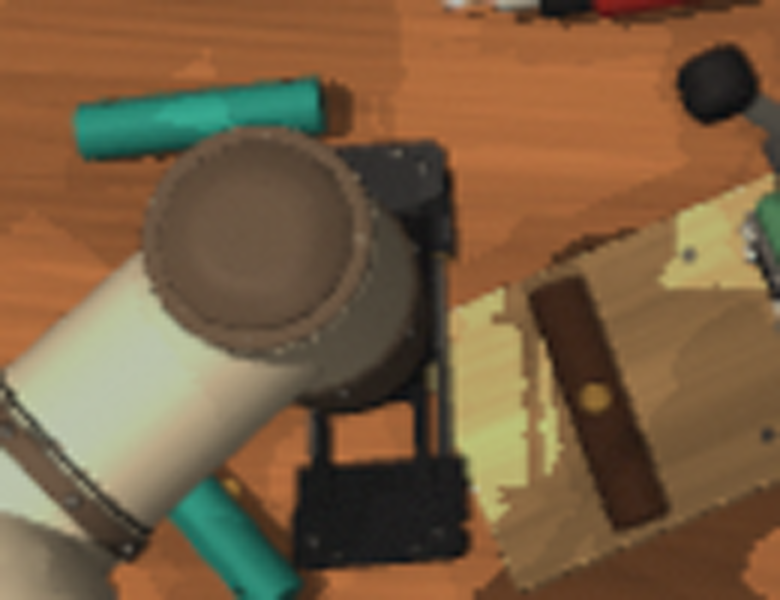

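```bash
python3 -c "
from h import *
np.set_printoptions(suppress=True)
d=cap('top')
a,b=back(d,[(208.3,212.2),(248.7,207.5)],0.016); print(a,b,np.linalg.norm(a-b),np.degrees(np.arctan2(*(b-a)[[1,0]])))
print('plug',w2p(back(d,(294.2,256.3),.084)[0]))
u=(b-a)/np.linalg.norm(b-a); g=a+u*0.042; print(g,w2p(g)); plan(*w2p(g),0.10,np.degrees(np.arctan2(u[1],u[0])))"
```

```text
[0.63217991 0.49259007 0.016     ] [0.65716046 0.36345092 0.016     ] 0.13153306670398632 -79.05197968208437
plug [-125.28445422   -4.40154871]
[0.64015648 0.45135448 0.016     ] [-283.82598328  241.92350476]
t 9.65 tcp [0.4882 0.2856 0.1431] press [-208.6   30. ] xyaw -81.6 tilt 0.67,-0.20 F [1.  0.7 0.2] w 0.982 j [ 47.  20. -15.   1. -54. -39.]
total spin units -0.31, tool-axis shift now (units) [-5.68 -6.97  1.77]
shift after spin (units) [-5.37 -7.21  1.78]
```

Emit:
servo_tool(deltas=[{"slide": [-0.8, -1, 0], "spin": -0.3}, {"slide": [-0.8, -1, 0], "spin": 0}, {"slide": [-0.8, -1, 0], "spin": 0}, {"slide": [-0.8, -1, 0], "spin": 0}, {"slide": [-0.8, -1, 0.2], "spin": 0}, {"slide": [-0.7, -1, 0.4], "spin": 0}, {"slide": [-0.3, -0.7, 0.5], "spin": 0}, {"slide": [0, 0, 0.5], "spin": 0}, {"slide": [0, 0, 0], "spin": 0}])

```text
time_s: 10.55
tcp_pos: [0.6323, 0.4398, 0.0996]
ee_rot: [[0.194, -0.981, 0.005], [-0.981, -0.194, -0.007], [0.008, -0.004, -1.0]]
wrist_force: [-0.7, -0.8, -0.7]
gripper_width: 1.001
```

```bash
python3 -c "
from h import *
g=np.array([0.64016,0.45135]); plan(*w2p(g),0.008,-79)"
```

```text
t 10.55 tcp [0.6323 0.4398 0.0996] press [-277.3  229.5] xyaw -78.8 tilt 0.31,-0.38 F [-0.7 -0.8 -0.7] w 1.001 j [ 47.  41.  16.   1. -65. -36.]
total spin units 0.03, tool-axis shift now (units) [-0.42 -0.39  3.66]
shift after spin (units) [-0.42 -0.38  3.66]
```

Emit:
servo_tool(deltas=[{"slide": [-0.4, -0.35, 0.4], "spin": 0}, {"slide": [0, 0, 0.9], "spin": 0}, {"slide": [0, 0, 0.9], "spin": 0}, {"slide": [0, 0, 0.8], "spin": 0}, {"slide": [0, 0, 0.5], "spin": 0}, {"slide": [0, 0, 0], "spin": 0}])

```text
time_s: 11.15
tcp_pos: [0.6373, 0.4466, 0.0147]
ee_rot: [[0.195, -0.981, 0.006], [-0.981, -0.195, -0.006], [0.007, -0.005, -1.0]]
wrist_force: [-0.1, -0.0, 0.8]
gripper_width: 1.002
```

```bash
python3 -c "
from h import *
g=np.array([0.64016,0.45135]); plan(*w2p(g),0.008,-79)"
```

```text
t 11.15 tcp [0.6373 0.4466 0.0147] press [-281.   237.2] xyaw -78.8 tilt 0.36,-0.36 F [-0.1 -0.   0.8] w 1.002 j [ 47.  46.  13.   1. -57. -36.]
total spin units 0.03, tool-axis shift now (units) [-0.16 -0.15  0.27]
shift after spin (units) [-0.16 -0.15  0.27]
```

Emit:
servo_tool(deltas=[{"slide": [-0.1, -0.15, 0.2], "spin": 0}, {"slide": [0, 0, 0.05], "spin": 0}])

```text
time_s: 11.35
tcp_pos: [0.6414, 0.4502, 0.0108]
ee_rot: [[0.195, -0.981, 0.009], [-0.981, -0.195, -0.005], [0.006, -0.008, -1.0]]
wrist_force: [-1.0, -0.5, -0.4]
gripper_width: 1.002
```

Emit:
servo_tool(deltas=[{"slide": [0, 0, 0], "spin": 0}, {"slide": [0, 0, 0], "spin": 0}, {"slide": [0, 0, 0], "spin": 0}, {"slide": [0, 0, 0], "spin": 0}, {"slide": [0, 0, 0], "spin": 0}], gripper=255)

```text
time_s: 11.85
tcp_pos: [0.6428, 0.4515, 0.0143]
ee_rot: [[0.196, -0.981, 0.013], [-0.981, -0.196, -0.001], [0.004, -0.012, -1.0]]
wrist_force: [-0.2, 0.2, -0.3]
gripper_width: 0.634
```

```bash
python3 -c "
from h import *
st()"
```

```text
t 11.85 tcp [0.6428 0.4515 0.0143] press [-282.7  244.3] xyaw -78.7 tilt 0.74,-0.06 F [-0.2  0.2 -0.3] w 0.634 j [ 47.  47.  14.   1. -57. -36.]
```

Emit:
servo_tool(deltas=[{"slide": [0, 0, 0.15], "spin": 0}, {"slide": [0, 0, 0.1], "spin": 0}, {"slide": [0, 0, 0], "spin": 0}, {"slide": [0, 0, 0], "spin": 0}, {"slide": [0, 0, 0], "spin": 0}, {"slide": [0, 0, 0], "spin": 0}])

```text
time_s: 12.45
tcp_pos: [0.6429, 0.4516, 0.0078]
ee_rot: [[0.196, -0.981, 0.013], [-0.981, -0.196, -0.001], [0.003, -0.013, -1.0]]
wrist_force: [0.0, -0.7, 0.2]
gripper_width: 0.352
```

```bash
python3 -c "
from h import *
st()
cap('side','pics/s11.png',(140,260,300,420),4)"
```

```text
t 12.45 tcp [0.6429 0.4516 0.0078] press [-282.8  244.5] xyaw -78.7 tilt 0.76,-0.05 F [ 0.  -0.7  0.2] w 0.352 j [ 47.  47.  13.   1. -56. -36.]
```

View pics/s11.png

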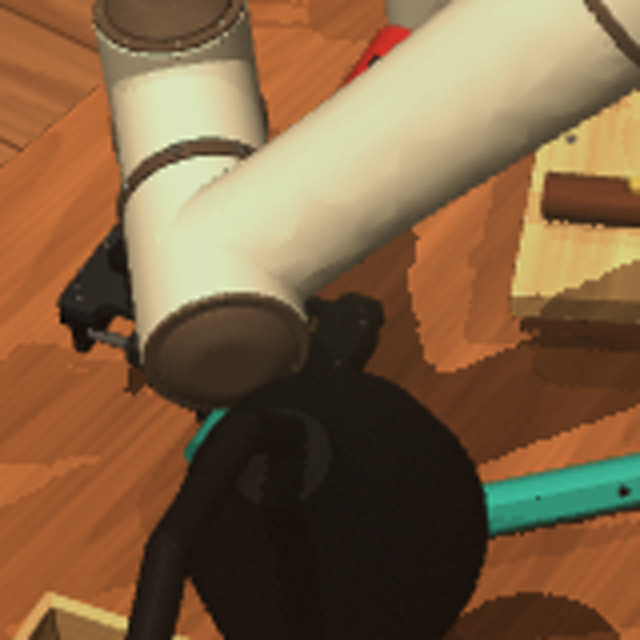

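Emit:
servo_tool(deltas=[{"slide": [0, 0, -0.6], "spin": 0}, {"slide": [0, 0, -1], "spin": 0}, {"slide": [0, 0, -1], "spin": 0}, {"slide": [0, 0, -1], "spin": -0.5}, {"slide": [0, 0.5, -0.8], "spin": -0.8}, {"slide": [-0.5, 1, 0], "spin": -0.8}])

```text
time_s: 13.1
tcp_pos: [0.6029, 0.4489, 0.1221]
ee_rot: [[0.477, -0.879, 0.012], [-0.879, -0.477, -0.003], [0.008, -0.009, -1.0]]
wrist_force: [0.2, 1.9, -1.1]
gripper_width: 0.358
```

```bash
python3 -c "
from h import *
plan(-245,-4.5,0.12,-62)
cap('top','pics/t12.png',(190,170,330,275),5)"
```

```text
t 13.10 tcp [0.6029 0.4489 0.1221] press [-299.2  207.9] xyaw -61.5 tilt 0.66,-0.16 F [ 0.2  1.9 -1.1] w 0.358 j [ 49.  38.  13.   1. -65. -21.]
total spin units 0.06, tool-axis shift now (units) [2.09 8.51 0.03]
shift after spin (units) [2.16 8.5  0.03]
```

View pics/t12.png

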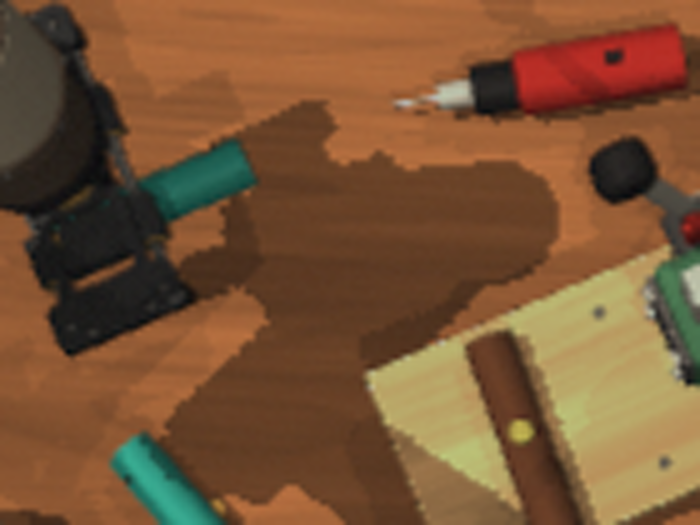

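Emit:
servo_tool(deltas=[{"slide": [0.2, 1, 0], "spin": 0}, {"slide": [0.2, 1, 0], "spin": 0}, {"slide": [0.2, 1, 0], "spin": 0}, {"slide": [0.2, 1, 0], "spin": 0}, {"slide": [0.2, 1, 0], "spin": 0}, {"slide": [0.2, 1, 0], "spin": 0}, {"slide": [0.2, 1, 0], "spin": 0}, {"slide": [0.1, 0.8, 0], "spin": 0}, {"slide": [0, 0, 0], "spin": 0}])

```text
time_s: 14.05
tcp_pos: [0.4357, 0.3177, 0.1267]
ee_rot: [[0.481, -0.877, 0.008], [-0.877, -0.481, -0.0], [0.004, -0.007, -1.0]]
wrist_force: [1.0, 0.8, -1.4]
gripper_width: 0.356
```

```bash
python3 -c "
from h import *
plan(-245,-4.5,0.062,-62)
"
```

```text
t 14.05 tcp [0.4357 0.3177 0.1267] press [-261.6   -1.3] xyaw -61.2 tilt 0.44,-0.01 F [ 1.   0.8 -1.4] w 0.356 j [ 54.  19. -20.   0. -51. -25.]
total spin units 0.09, tool-axis shift now (units) [0.65 0.15 2.59]
shift after spin (units) [0.66 0.14 2.59]
```

Emit:
servo_tool(deltas=[{"slide": [0.1, 0.1, 0.8], "spin": 0.1}, {"slide": [0, 0.1, 0.9], "spin": 0}, {"slide": [0, 0, 0.5], "spin": 0}, {"slide": [0, 0, 0.3], "spin": 0}, {"slide": [0, 0, 0], "spin": 0}])

```text
time_s: 14.55
tcp_pos: [0.437, 0.3173, 0.0672]
ee_rot: [[0.469, -0.883, 0.016], [-0.883, -0.469, 0.008], [0.0, -0.018, -1.0]]
wrist_force: [-0.4, 0.0, -1.8]
gripper_width: 0.351
```

```bash
python3 -c "
from h import *
plan(-245,-4.5,0.060,-62)
d=cap('top','pics/t13.png',(220,205,320,290),7)
cap('side','pics/s13.png',(240,250,360,350),6)
"
```

```text
t 14.55 tcp [0.437  0.3173 0.0672] press [-260.7   -0.3] xyaw -62.0 tilt 0.90,0.46 F [-0.4  0.  -1.8] w 0.351 j [ 53.  23. -24.   1. -42. -26.]
total spin units -0.01, tool-axis shift now (units) [0.63 0.17 0.28]
shift after spin (units) [0.63 0.17 0.28]
```

View pics/t13.png

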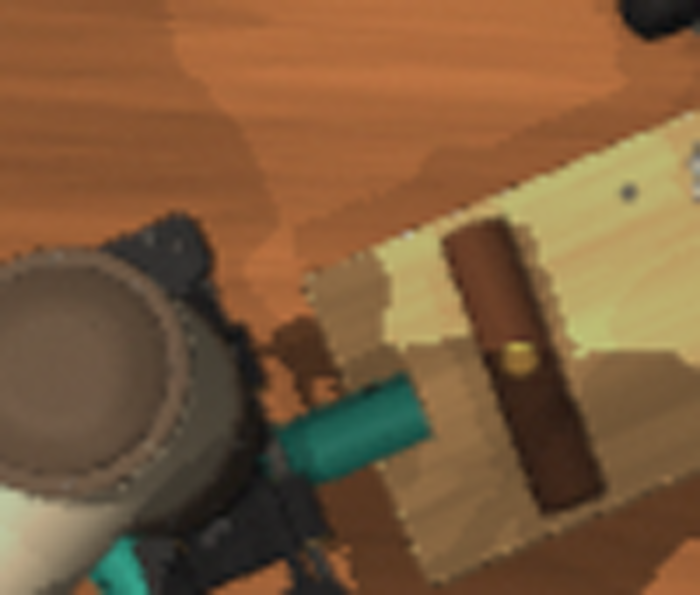

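View pics/s13.png

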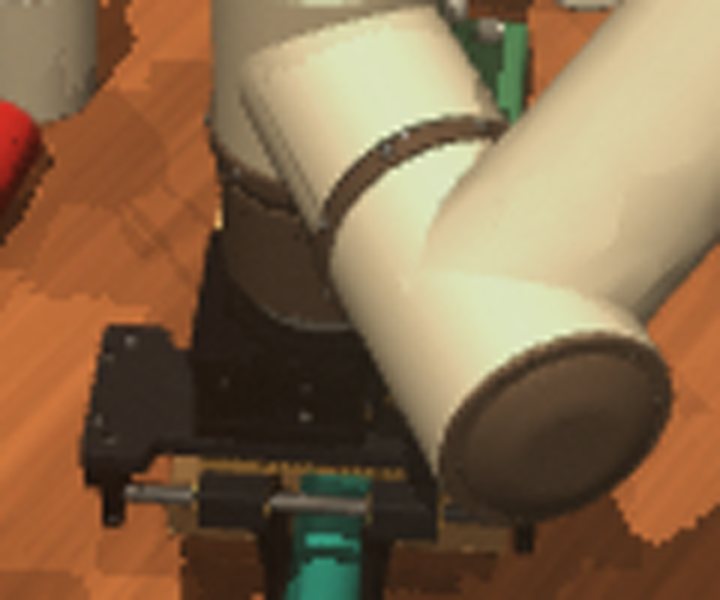

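```bash
python3 -c "
from h import *
np.set_printoptions(suppress=True)
d=cap('top')
print('tip top edge mid',w2p(back(d,(220+405/7,205+408/7),.083)[0]),w2p(back(d,(278.9,263.9),.075)[0]))
print('front top corner L', [w2p(back(d,(220+u/7,205+v/7),.075)[0]) for u,v in((408,374),(431,432))])
print('plug',w2p(back(d,(294.1,256),.084)[0]))
st()
"
```

```text
tip top edge mid [-178.88895513   -3.87991181] [-177.0692845    -5.46814893]
front top corner L [array([-172.30236379,   10.84060573]), array([-172.96558012,  -16.72780304])]
plug [-125.20168432   -3.43022665]
t 14.70 tcp [0.4375 0.318  0.0685] press [-261.     0.5] xyaw -62.0 tilt 1.01,0.59 F [ 0.6  0.1 -0.7] w 0.361 j [ 53.  23. -24.   1. -42. -26.]
```

Emit:
servo_tool(deltas=[{"slide": [0.4, 0, 0.2], "spin": 0}, {"slide": [0.4, 0, 0.12], "spin": 0}, {"slide": [0.3, 0, 0.05], "spin": 0}, {"slide": [0.3, 0, 0.02], "spin": 0}])

```text
time_s: 15.1
tcp_pos: [0.4562, 0.2864, 0.0598]
ee_rot: [[0.47, -0.882, 0.02], [-0.883, -0.47, 0.013], [-0.002, -0.024, -1.0]]
wrist_force: [-1.0, 1.2, -1.7]
gripper_width: 0.356
```

```bash
python3 -c "
from h import *
plan(-104,3,0.0605,-62)
"
```

```text
t 15.10 tcp [0.4562 0.2864 0.0598] press [-224.4    2.1] xyaw -62.0 tilt 1.16,0.77 F [-1.   1.2 -1.7] w 0.356 j [ 50.  23. -25.   1. -41. -22.]
total spin units 0.01, tool-axis shift now (units) [ 4.81 -0.03 -0.04]
shift after spin (units) [ 4.81 -0.03 -0.04]
```

Emit:
servo_tool(deltas=[{"slide": [0.3, 0, 0.0], "spin": 0}, {"slide": [0.35, 0, 0.01], "spin": 0}, {"slide": [0.35, 0, 0.01], "spin": 0}, {"slide": [0.35, 0, 0.01], "spin": 0}, {"slide": [0.35, 0, 0.01], "spin": 0}, {"slide": [0.35, 0, 0.01], "spin": 0}, {"slide": [0.35, 0, 0.01], "spin": 0}])

```text
time_s: 15.8
tcp_pos: [0.4877, 0.2292, 0.059]
ee_rot: [[0.47, -0.882, 0.022], [-0.883, -0.47, 0.016], [-0.003, -0.027, -1.0]]
wrist_force: [0.0, 1.5, -1.0]
gripper_width: 0.354
```

```bash
python3 -c "
from h import *
plan(-104,3,0.0605,-62)
d=cap('top','pics/t14.png',(250,195,350,280),7)
"
```

```text
t 15.80 tcp [0.4877 0.2292 0.059 ] press [-159.1    3.1] xyaw -62.0 tilt 1.28,0.90 F [ 0.   1.5 -1. ] w 0.354 j [ 43.  23. -25.   0. -40. -15.]
total spin units 0.00, tool-axis shift now (units) [ 2.2   0.01 -0.07]
shift after spin (units) [ 2.2   0.   -0.07]
```

View pics/t14.png

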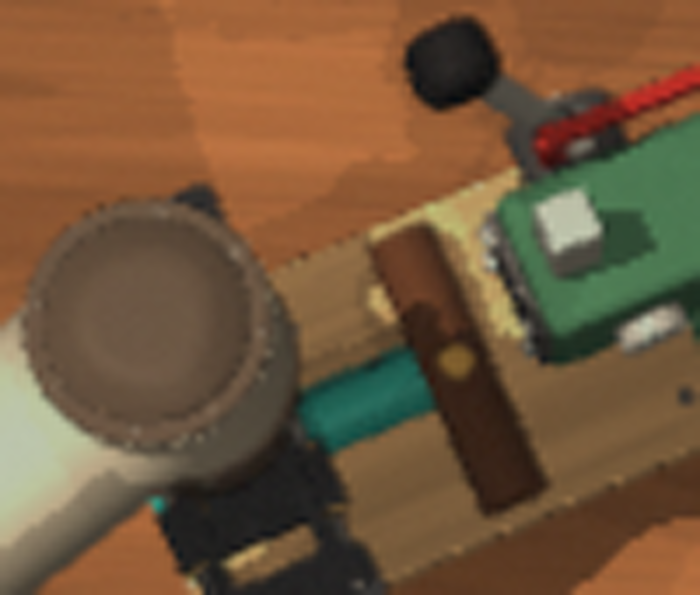

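```bash
python3 -c "
from h import *
np.set_printoptions(suppress=True)
d=cap('top')
print('plug',w2p(back(d,(250+457/7,195+361/7),.084)[0]))
print('ends',[w2p(back(d,(250+u/7,195+v/7),.072)[0]) for u,v in((405,236),(516,497),(461,366))])
st()
"
```

```text
plug [-54.80211972  -2.81362932]
ends [array([-52.84818971,  60.25414253]), array([-54.8131852 , -66.24013372]), array([-53.54899511,  -3.39966448])]
t 15.90 tcp [0.4875 0.2285 0.0587] press [-158.6    2.6] xyaw -62.1 tilt 1.24,0.85 F [ 0.8 -0.4 -1.3] w 0.357 j [ 43.  23. -25.   0. -40. -15.]
```

Emit:
servo_tool(deltas=[{"slide": [0.35, -0.02, -0.06], "spin": 0}, {"slide": [0.35, -0.02, 0], "spin": 0}, {"slide": [0.35, -0.02, 0.01], "spin": 0}, {"slide": [0.35, -0.02, 0.01], "spin": 0}, {"slide": [0.3, -0.02, 0.01], "spin": 0}, {"slide": [0.2, 0, 0], "spin": 0}, {"slide": [0.1, 0, 0], "spin": 0}])

```text
time_s: 16.6
tcp_pos: [0.5149, 0.1817, 0.0589]
ee_rot: [[0.468, -0.883, 0.021], [-0.883, -0.468, 0.014], [-0.003, -0.025, -1.0]]
wrist_force: [-0.8, 0.7, -1.8]
gripper_width: 0.356
```

```bash
python3 -c "
from h import *
plan(-104,5,0.0605,-62)
d=cap('top','pics/t15.png',(270,190,360,270),8)
"
```

```text
t 16.60 tcp [0.5149 0.1817 0.0589] press [-104.3    4.9] xyaw -62.1 tilt 1.17,0.82 F [-0.8  0.7 -1.8] w 0.356 j [ 36.  24. -24.   0. -41.  -9.]
total spin units -0.01, tool-axis shift now (units) [ 0.01 -0.01 -0.06]
shift after spin (units) [ 0.01 -0.01 -0.06]
```

View pics/t15.png

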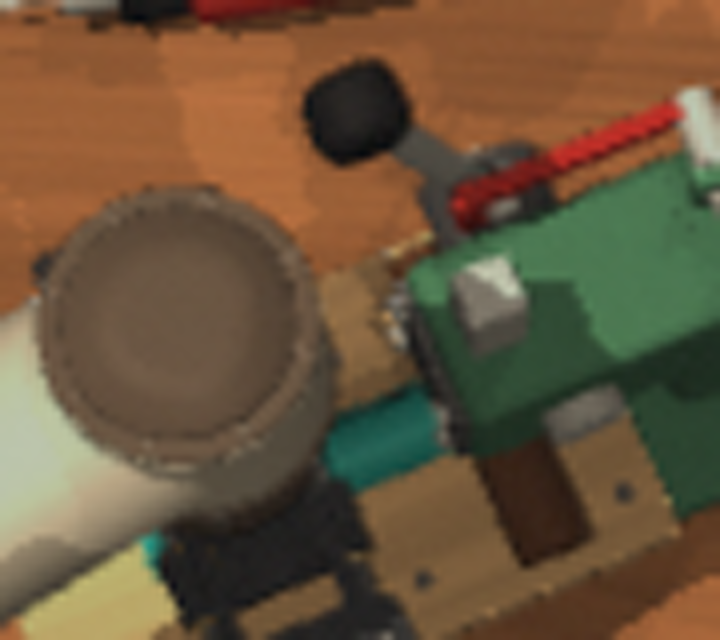

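```bash
python3 -c "
from h import *
np.set_printoptions(suppress=True)
d=cap('top','pics/t16.png',(315,235,355,270),16)
for z in(.064,.07,.08): print([w2p(back(d,(270+u/8,190+v/8),z)[0]) for u,v in((527,565),(593,538),(560,552))])
for x,y in((-16,-65),(16,-65),(-16,-45),(16,-45)): print(x,y,(proj(d,np.r_[p2w(x,y),.064])-[270,190])*8)
st()
"
```

```text
[array([-13.59291176, -65.0733497 ]), array([ 13.89401034, -65.77950994]), array([  0.06073849, -65.60344798])]
[array([-14.03431251, -65.87777895]), array([ 13.33526838, -66.5809246 ]), array([ -0.43894946, -66.40561424])]
[array([-14.76998044, -67.21849435]), array([ 12.40403178, -67.9166157 ]), array([ -1.27176273, -67.74255801])]
-16 -65 [[521.19859294 567.34118373]]
16 -65 [[597.15801983 533.97701162]]
-16 -45 [[500.04603592 520.32688352]]
16 -45 [[575.8483835  487.13570918]]
t 16.70 tcp [0.5148 0.1818 0.0589] press [-104.5    4.8] xyaw -62.1 tilt 1.17,0.81 F [ 0.6  0.1 -1.6] w 0.356 j [ 36.  24. -24.   0. -41.  -9.]
```

View pics/t16.png

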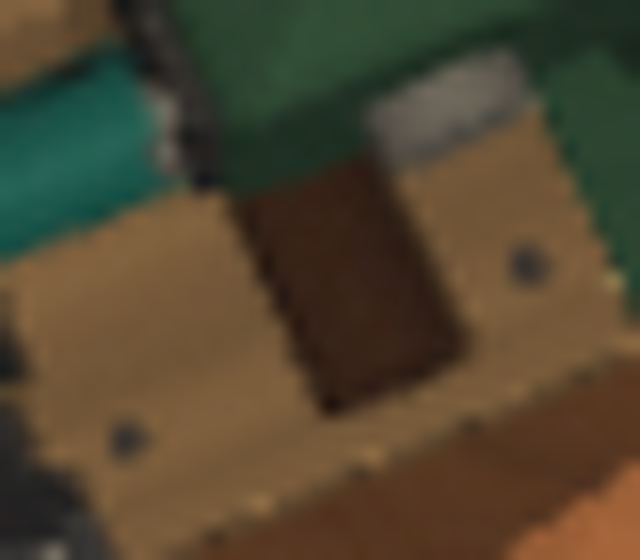

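Emit:
servo_tool(deltas=[{"slide": [-0.5, 0, 0], "spin": 0}, {"slide": [-1, 0, -0.1], "spin": 0}, {"slide": [-1, 0, -0.3], "spin": 0}, {"slide": [-1, 0, -0.3], "spin": 0}, {"slide": [-1, -0.5, -0.2], "spin": 0}, {"slide": [-1, -1, 0], "spin": 0}, {"slide": [-0.5, -1, 0], "spin": 0}, {"slide": [0, -1, 0], "spin": 0}, {"slide": [0, -1, 0], "spin": 0}, {"slide": [0, -1, 0], "spin": 0}])

```text
time_s: 17.7
tcp_pos: [0.5565, 0.3921, 0.0858]
ee_rot: [[0.476, -0.879, 0.017], [-0.879, -0.476, 0.012], [-0.002, -0.021, -1.0]]
wrist_force: [0.4, 0.5, -0.8]
gripper_width: 0.354
```

```bash
python3 -c "
from h import *
plan(-255,150,0.010,-62)
d=cap('top','pics/t17.png',(190,180,350,290),5)
"
```

```text
t 17.70 tcp [0.5565 0.3921 0.0858] press [-270.7  140.2] xyaw -61.6 tilt 0.98,0.67 F [ 0.4  0.5 -0.8] w 0.354 j [ 49.  33.  -2.   0. -54. -21.]
total spin units 0.05, tool-axis shift now (units) [ 0.64 -0.32  3.04]
shift after spin (units) [ 0.63 -0.33  3.04]
```

View pics/t17.png

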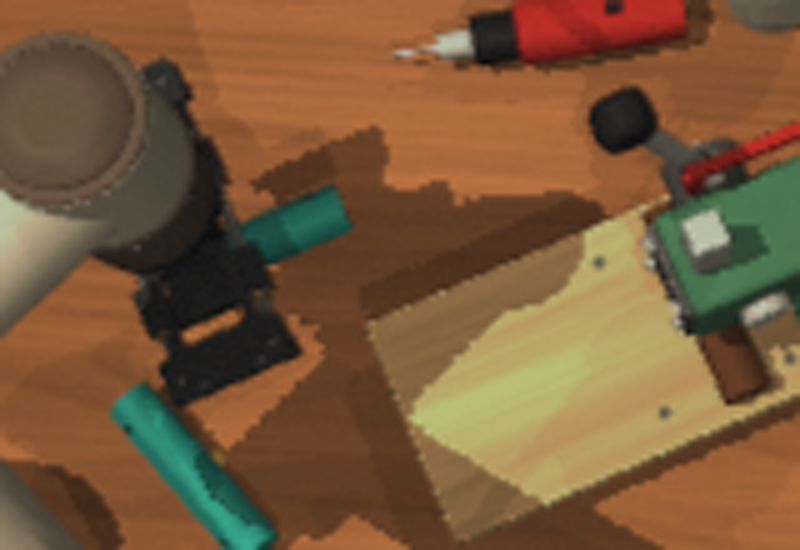

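Emit:
servo_tool(deltas=[{"slide": [0.2, -0.7, 0.5], "spin": 0}, {"slide": [0, -0.4, 0.9], "spin": 0}, {"slide": [0, 0, 0.8], "spin": 0}, {"slide": [0, 0, 0.4], "spin": 0}, {"slide": [0, 0, 0.2], "spin": 0}, {"slide": [0, 0, 0.1], "spin": 0}])

```text
time_s: 18.35
tcp_pos: [0.5865, 0.4104, 0.0113]
ee_rot: [[0.481, -0.876, 0.022], [-0.877, -0.481, 0.015], [-0.002, -0.027, -1.0]]
wrist_force: [-0.8, 0.6, -1.6]
gripper_width: 0.358
```

```bash
python3 -c "
from h import *
st()"
```

```text
t 18.35 tcp [0.5865 0.4104 0.0113] press [-272.8  175.3] xyaw -61.3 tilt 1.29,0.84 F [-0.8  0.6 -1.6] w 0.358 j [ 48.  41.   0.   1. -48. -20.]
```

Lower the last 3 mm and release.

Emit:
servo_tool(deltas=[{"slide": [0, 0, 0.12], "spin": 0}, {"slide": [0, 0, 0.05], "spin": 0}, {"slide": [0, 0, 0.03], "spin": 0}])

```text
time_s: 18.65
tcp_pos: [0.5867, 0.4114, 0.0082]
ee_rot: [[0.482, -0.876, 0.025], [-0.876, -0.482, 0.016], [-0.002, -0.029, -1.0]]
wrist_force: [0.2, 0.0, -0.8]
gripper_width: 0.359
```

Emit:
servo_tool(deltas=[{"slide": [0, 0, 0.03], "spin": 0}, {"slide": [0, 0, 0], "spin": 0}, {"slide": [0, 0, 0], "spin": 0}, {"slide": [0, 0, 0], "spin": 0}, {"slide": [0, 0, 0], "spin": 0}], gripper=60)

```text
time_s: 19.15
tcp_pos: [0.5884, 0.4126, 0.0108]
ee_rot: [[0.482, -0.876, 0.029], [-0.876, -0.482, 0.02], [-0.004, -0.035, -0.999]]
wrist_force: [-0.9, 0.5, 0.2]
gripper_width: 0.706
```

```bash
python3 -c "
from h import *
st()"
```

```text
t 19.15 tcp [0.5884 0.4126 0.0108] press [-273.9  178. ] xyaw -61.2 tilt 1.67,1.16 F [-0.9  0.5  0.2] w 0.706 j [ 48.  41.   0.   1. -48. -20.]
```

Emit:
servo_tool(deltas=[{"slide": [0, 0, -0.6], "spin": 0}, {"slide": [0, 0, -1], "spin": 0}, {"slide": [0, 0, -1], "spin": 0}, {"slide": [0, 0, -1], "spin": 0}, {"slide": [0, 0.3, -1], "spin": 0}, {"slide": [0.3, 0.5, -1], "spin": 0}, {"slide": [0.5, 0.5, -1], "spin": 0}, {"slide": [0.5, 0.5, -1], "spin": 0}, {"slide": [0.5, 0.5, -1], "spin": 0}, {"slide": [0.5, 0.5, -1], "spin": 0}], gripper=255)

```text
time_s: 20.15
tcp_pos: [0.5458, 0.3212, 0.2634]
ee_rot: [[0.485, -0.874, 0.031], [-0.875, -0.484, 0.02], [-0.002, -0.037, -0.999]]
wrist_force: [-0.7, 0.5, -0.7]
gripper_width: 0.019
```

Emit:
servo_tool(deltas=[{"slide": [0.5, 0.5, -1], "spin": 0}, {"slide": [0.5, 0.5, -1], "spin": 0}, {"slide": [0.5, 0.5, -1], "spin": 0}, {"slide": [0.6, 0.5, -1], "spin": 0}, {"slide": [0.8, 0.5, -1], "spin": 0}, {"slide": [1, 0.5, -0.8], "spin": 0}, {"slide": [0, 0, 0], "spin": 0}])

```text
time_s: 20.85
tcp_pos: [0.5189, 0.1874, 0.4271]
ee_rot: [[0.485, -0.873, 0.051], [-0.875, -0.484, 0.031], [-0.002, -0.059, -0.998]]
wrist_force: [-0.5, 0.9, 0.7]
gripper_width: 0.003
```

```bash
python3 -c "
from h import *
plan(72,-20,0.42,-62)"
```

```text
t 20.85 tcp [0.5189 0.1874 0.4271] press [-107.5   11.1] xyaw -61.0 tilt 2.90,1.75 F [-0.5  0.9  0.7] w 0.003 j [ 37.   9.  11.   0. -88.  -8.]
total spin units 0.13, tool-axis shift now (units) [7.16 1.39 0.19]
shift after spin (units) [7.18 1.26 0.19]
```

Emit:
servo_tool(deltas=[{"slide": [0.8, 0.2, 0], "spin": 0.1}, {"slide": [1, 0.2, 0], "spin": 0}, {"slide": [1, 0.2, 0], "spin": 0}, {"slide": [1, 0.2, 0], "spin": 0}, {"slide": [1, 0.2, 0], "spin": 0}, {"slide": [1, 0.2, 0], "spin": 0}, {"slide": [0.6, 0, 0], "spin": 0}, {"slide": [0, 0, 0], "spin": 0}])

```text
time_s: 21.65
tcp_pos: [0.5669, 0.0286, 0.4278]
ee_rot: [[0.475, -0.878, 0.054], [-0.88, -0.474, 0.036], [-0.006, -0.065, -0.998]]
wrist_force: [1.0, 0.2, -0.5]
gripper_width: 0.008
```

```bash
python3 -c "
from h import *
plan(72,-20,0.255,-62)
cap('top','pics/t18.png',(190,130,430,290),3)
cap('side','pics/s18.png',(200,150,400,350),3)"
```

```text
t 21.65 tcp [0.5669 0.0286 0.4278] press [ 55.3 -21. ] xyaw -61.6 tilt 3.10,2.08 F [ 1.   0.2 -0.5] w 0.008 j [ 19.  11.  14.  -1. -89.  10.]
total spin units 0.04, tool-axis shift now (units) [0.71 0.41 6.9 ]
shift after spin (units) [0.71 0.41 6.9 ]
```

View pics/t18.png

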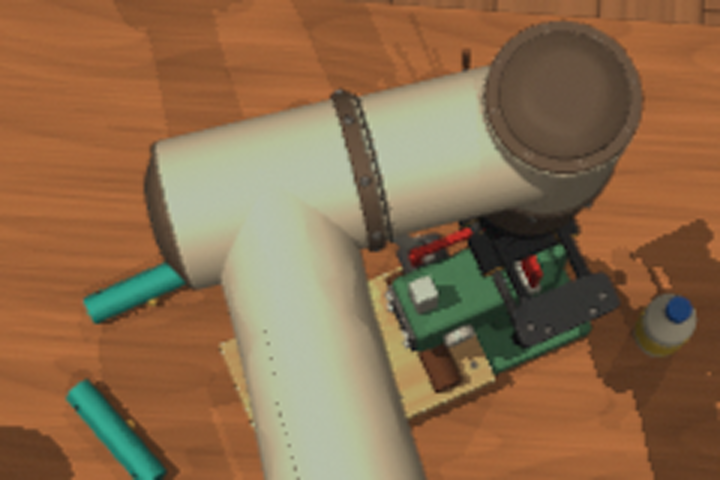

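View pics/s18.png

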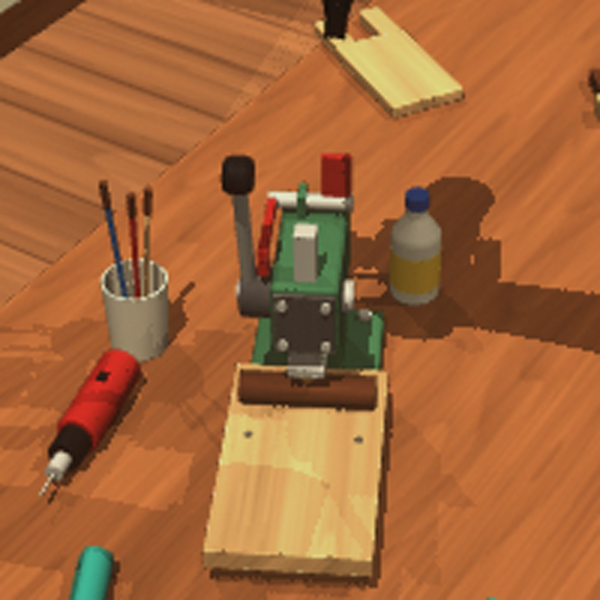

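Emit:
servo_tool(deltas=[{"slide": [0.5, 0.3, 0.3], "spin": 0}, {"slide": [0, 0, 1], "spin": 0}, {"slide": [0, 0, 1], "spin": 0}, {"slide": [0, 0, 1], "spin": 0}, {"slide": [0, 0, 1], "spin": 0}, {"slide": [0, 0, 0.8], "spin": 0}, {"slide": [0, 0, 0.5], "spin": 0}, {"slide": [0, 0, 0], "spin": 0}])

```text
time_s: 22.55
tcp_pos: [0.5705, 0.0231, 0.2809]
ee_rot: [[0.484, -0.874, 0.053], [-0.875, -0.482, 0.039], [-0.008, -0.065, -0.998]]
wrist_force: [0.6, 0.4, 0.7]
gripper_width: 0.004
```

```bash
python3 -c "
from h import *
plan(72,-20,0.255,-62)
d=cap('side','pics/s19.png',(240,150,360,250),6)
print(proj(d,np.r_[p2w(0,0),.064]),proj(d,np.r_[p2w(0,-65),.064]),proj(d,np.r_[p2w(0,65),.064]))"
```

```text
t 22.55 tcp [0.5705 0.0231 0.2809] press [ 61.8 -20.3] xyaw -61.1 tilt 3.06,2.22 F [0.6 0.4 0.7] w 0.004 j [ 18.  13.  -4.  -1. -70.  11.]
total spin units 0.12, tool-axis shift now (units) [0.42 0.06 1.03]
shift after spin (units) [0.42 0.06 1.03]
[[303.1729339 279.4717492]] [[325.78377373 280.5442668 ]] [[280.63962037 278.40290897]]
```

View pics/s19.png

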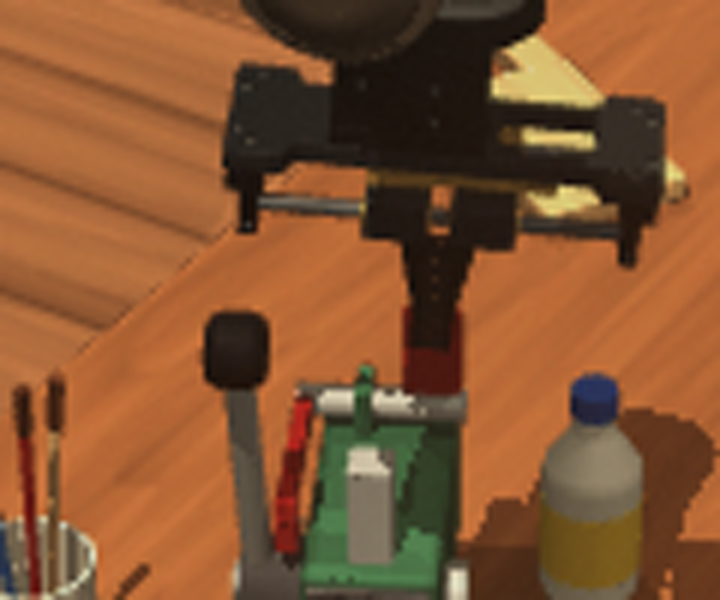

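Emit:
servo_tool(deltas=[{"slide": [0, 0, 0.5], "spin": 0}, {"slide": [0, 0, 0.4], "spin": 0}, {"slide": [0.3, 0, 0.2], "spin": 0}, {"slide": [0.3, 0, 0], "spin": 0}, {"slide": [0.3, 0, 0], "spin": 0}, {"slide": [0.3, 0, 0], "spin": 0}, {"slide": [0.3, 0, 0], "spin": 0}, {"slide": [0.3, 0, 0], "spin": 0}])

```text
time_s: 23.4
tcp_pos: [0.5965, -0.0164, 0.2544]
ee_rot: [[0.485, -0.872, 0.058], [-0.874, -0.484, 0.042], [-0.009, -0.072, -0.997]]
wrist_force: [-0.3, 2.4, -0.8]
gripper_width: 0.001
```

```bash
python3 -c "
from h import *
plan(120,-20,0.252,-62)"
```

```text
t 23.40 tcp [ 0.5965 -0.0164  0.2544] press [108.8 -15.9] xyaw -61.0 tilt 3.34,2.43 F [-0.3  2.4 -0.8] w 0.001 j [ 13.  16.  -3.  -2. -67.  17.]
total spin units 0.13, tool-axis shift now (units) [0.44 0.18 0.08]
shift after spin (units) [0.45 0.17 0.08]
```

Emit:
servo_tool(deltas=[{"slide": [0.3, 0.1, 0.05], "spin": 0}, {"slide": [0.3, 0, 0.05], "spin": 0}, {"slide": [0.1, 0, 0], "spin": 0}, {"slide": [-0.3, 0, -0.5], "spin": 0}, {"slide": [-0.3, 0, -1], "spin": 0}, {"slide": [0, 0, -1], "spin": 0}, {"slide": [0, 0, -1], "spin": 0}])

```text
time_s: 24.1
tcp_pos: [0.59, -0.0266, 0.341]
ee_rot: [[0.483, -0.874, 0.054], [-0.875, -0.482, 0.038], [-0.007, -0.066, -0.998]]
wrist_force: [1.0, -0.0, 0.7]
gripper_width: 0.002
```

```bash
python3 -c "
from h import *
plan(-22,55,0.42,-62)
d=cap('side','pics/s20.png',(240,150,360,250),6)
d=cap('top','pics/t20.png',(300,180,400,260),7)"
```

```text
t 24.10 tcp [ 0.59   -0.0266  0.341 ] press [114.8 -26.5] xyaw -61.1 tilt 3.09,2.18 F [ 1.  -0.   0.7] w 0.002 j [ 12.  14.   6.  -1. -79.  17.]
total spin units 0.11, tool-axis shift now (units) [-5.44 -3.55 -2.9 ]
shift after spin (units) [-5.49 -3.46 -2.9 ]
```

View pics/s20.png

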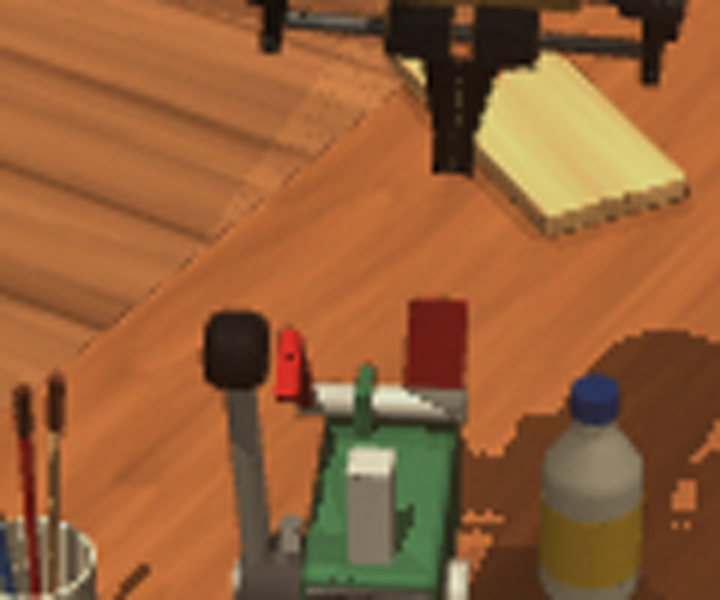

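View pics/t20.png

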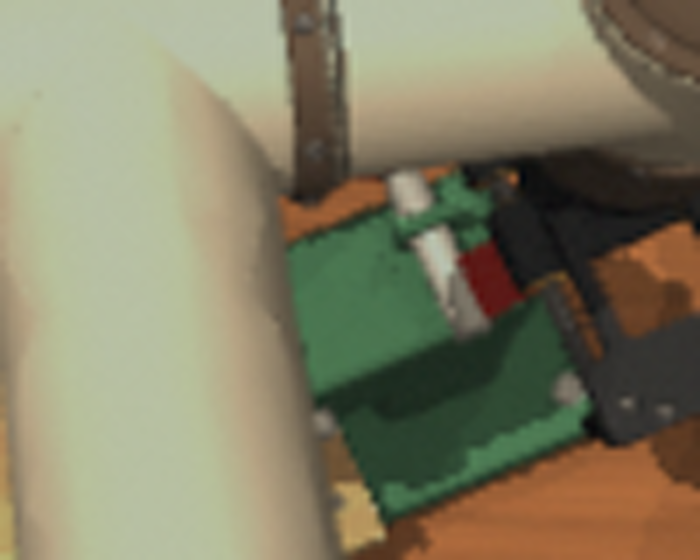

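Emit:
servo_tool(deltas=[{"slide": [0, 0, -1], "spin": 0.1}, {"slide": [-0.2, 0, -1], "spin": 0}, {"slide": [-0.6, -0.2, -0.9], "spin": 0}, {"slide": [-1, -0.5, 0], "spin": 0}, {"slide": [-1, -0.7, 0], "spin": 0}, {"slide": [-1, -0.7, 0], "spin": 0}, {"slide": [-1, -0.7, 0], "spin": 0}, {"slide": [-0.5, -0.5, 0], "spin": 0}, {"slide": [0, 0, 0], "spin": 0}], gripper=110)

```text
time_s: 25.1
tcp_pos: [0.5944, 0.1315, 0.4342]
ee_rot: [[0.47, -0.88, 0.073], [-0.883, -0.468, 0.039], [0.0, -0.082, -0.997]]
wrist_force: [-1.1, 0.4, -0.5]
gripper_width: 0.564
```

```bash
python3 -c "
from h import *
plan(-22,55,0.37,-62)"
```

```text
t 25.10 tcp [0.5944 0.1315 0.4342] press [-22.8  51.6] xyaw -62.0 tilt 4.17,2.21 F [-1.1  0.4 -0.5] w 0.564 j [ 28.  15.  19.  -0. -90.   0.]
total spin units 0.00, tool-axis shift now (units) [0.03 0.07 2.57]
shift after spin (units) [0.03 0.07 2.57]
```

Emit:
servo_tool(deltas=[{"slide": [0, 0, 0.8], "spin": 0}, {"slide": [0, 0.05, 0.8], "spin": 0}, {"slide": [0, 0, 0.7], "spin": 0}, {"slide": [0, 0, 0], "spin": 0}])

```text
time_s: 25.5
tcp_pos: [0.5975, 0.1313, 0.3765]
ee_rot: [[0.469, -0.88, 0.075], [-0.883, -0.468, 0.037], [0.002, -0.083, -0.997]]
wrist_force: [-0.2, 0.7, 0.0]
gripper_width: 0.566
```

```bash
python3 -c "
from h import *
plan(-22,56.5,0.312,-62)
d=cap('side','pics/s21.png',(230,140,350,240),6)"
```

```text
t 25.50 tcp [0.5975 0.1313 0.3765] press [-21.1  54.2] xyaw -62.0 tilt 4.27,2.15 F [-0.2  0.7  0. ] w 0.566 j [ 28.  15.  11.   0. -82.   0.]
total spin units -0.00, tool-axis shift now (units) [-0.04  0.12  2.58]
shift after spin (units) [-0.04  0.12  2.58]
```

View pics/s21.png

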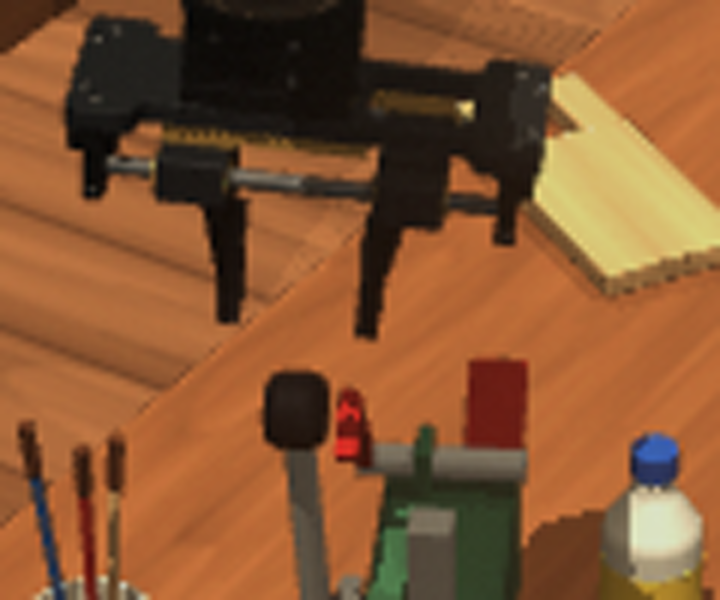

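Emit:
servo_tool(deltas=[{"slide": [-0.05, 0.05, 0.8], "spin": 0}, {"slide": [0, 0.05, 0.8], "spin": 0}, {"slide": [0, 0, 0.6], "spin": 0}, {"slide": [0, 0, 0.3], "spin": 0}])

```text
time_s: 25.95
tcp_pos: [0.6035, 0.1315, 0.3226]
ee_rot: [[0.467, -0.879, 0.091], [-0.884, -0.466, 0.04], [0.007, -0.099, -0.995]]
wrist_force: [-0.1, -0.2, 0.5]
gripper_width: 0.573
```

```bash
python3 -c "
from h import *
plan(-22,56.5,0.312,-62)
d=cap('side','pics/s22.png',(230,140,350,240),6)"
```

```text
t 25.95 tcp [0.6035 0.1315 0.3226] press [-18.5  59.6] xyaw -62.1 tilt 5.23,2.29 F [-0.1 -0.2  0.5] w 0.573 j [ 27.  15.   5.   0. -74.   0.]
total spin units -0.02, tool-axis shift now (units) [-0.14  0.16  0.41]
shift after spin (units) [-0.14  0.16  0.41]
```

View pics/s22.png

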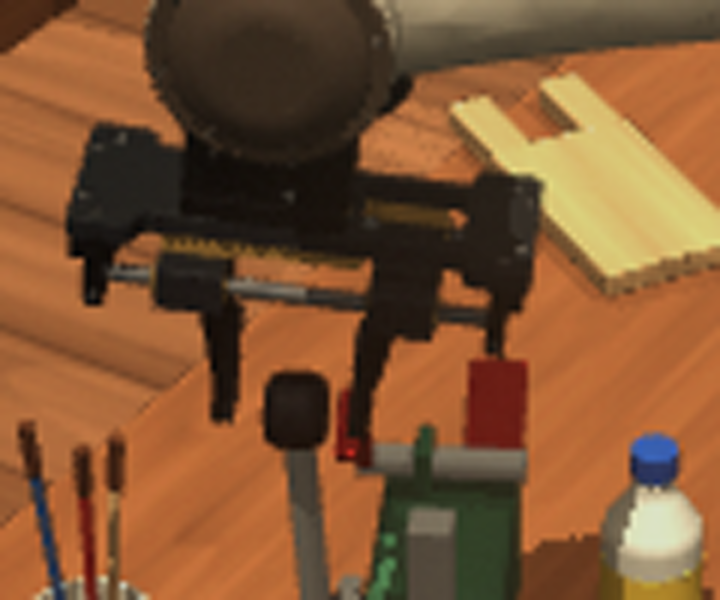

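Emit:
servo_tool(deltas=[{"slide": [-0.12, 0.1, 0.3], "spin": 0}, {"slide": [0, 0.05, 0.1], "spin": 0}])

```text
time_s: 26.2
tcp_pos: [0.6003, 0.1326, 0.3132]
ee_rot: [[0.467, -0.879, 0.094], [-0.884, -0.465, 0.041], [0.008, -0.102, -0.995]]
wrist_force: [-0.3, -0.2, 0.2]
gripper_width: 0.571
```

Emit:
servo_tool(deltas=[{"slide": [0, 0, 0], "spin": 0}, {"slide": [0, 0, 0], "spin": 0}, {"slide": [0, 0, 0], "spin": 0}, {"slide": [0, 0, 0], "spin": 0}], gripper=255)

```text
time_s: 26.6
tcp_pos: [0.6012, 0.133, 0.3153]
ee_rot: [[0.467, -0.879, 0.098], [-0.884, -0.465, 0.042], [0.009, -0.106, -0.994]]
wrist_force: [2.6, 0.9, -1.2]
gripper_width: 0.317
```

```bash
python3 -c "
from h import *
plan(-22,57,0.312,-62)
d=cap('side','pics/s23.png',(230,140,350,240),6)"
```

```text
t 26.60 tcp [0.6012 0.133  0.3153] press [-20.9  58.3] xyaw -62.2 tilt 5.62,2.40 F [ 2.6  0.9 -1.2] w 0.317 j [ 28.  15.   3.   1. -72.  -0.]
total spin units -0.02, tool-axis shift now (units) [-0.05  0.07  0.13]
shift after spin (units) [-0.05  0.07  0.13]
```

View pics/s23.png

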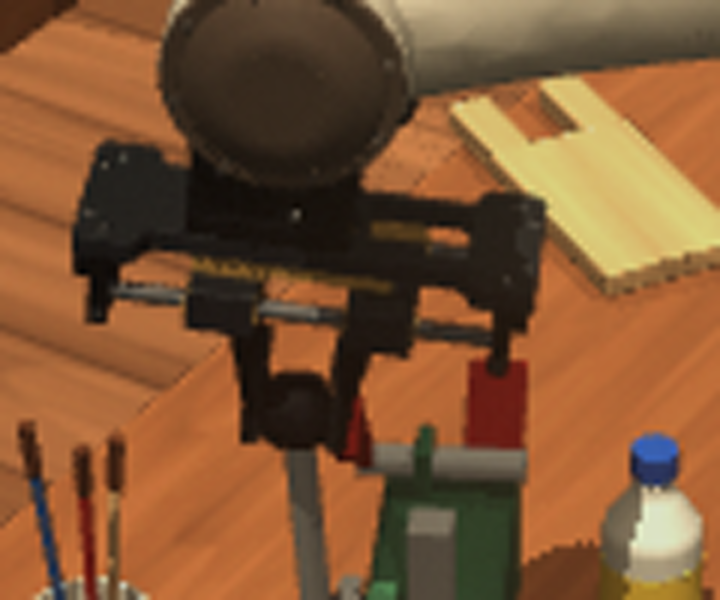

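Emit:
servo_tool(deltas=[{"slide": [0, 0, 0.05], "spin": 0}, {"slide": [-0.25, 0.01, 0.1], "spin": 0}, {"slide": [-0.32, 0.01, 0.12], "spin": 0}, {"slide": [-0.32, 0.01, 0.14], "spin": 0}, {"slide": [-0.31, 0.01, 0.15], "spin": 0}, {"slide": [-0.3, 0.02, 0.17], "spin": 0}])

```text
time_s: 27.25
tcp_pos: [0.5847, 0.1645, 0.3017]
ee_rot: [[0.469, -0.877, 0.105], [-0.883, -0.468, 0.034], [0.019, -0.109, -0.994]]
wrist_force: [1.4, -1.3, 5.3]
gripper_width: 0.313
```

```bash
cat >> h.py <<'E'
def lev():
    s=st(); R=s["ee_rot"]; g=s["tcp_pos"]-R[:,2]*0.0187; p=w2p(g); a=np.arctan2(g[2]*1000-165,22-p[0]); rad=np.hypot(g[2]*1000-165,22-p[0])
    print("grasp press",p.round(1),"z %.1f"%(g[2]*1000),"a %.1f deg phi %.3f rad r %.1f"%(np.degrees(a),np.radians(75)-a,rad)); 
    c,q=np.cos(PR[2]),np.sin(PR[2]); F=s["wrist_force"]; print("F press",(c*F[0]+q*F[1]).round(1),(-q*F[0]+c*F[1]).round(1),F[2].round(1))
E
python3 -c "
from h import *
lev()"
```

```text
t 27.25 tcp [0.5847 0.1645 0.3017] press [-56.4  58.5] xyaw -62.0 tilt 6.02,1.95 F [ 1.4 -1.3  5.3] w 0.313 j [ 32.  14.  -0.   2. -69.  -4.]
grasp press [-56.8  56.5] z 320.2 a 63.1 deg phi 0.208 rad r 174.1
F press 1.8 0.6 5.3
```

Emit:
servo_tool(deltas=[{"slide": [-0.3, 0.02, 0.2], "spin": 0}, {"slide": [-0.29, 0.02, 0.21], "spin": 0}, {"slide": [-0.28, 0.02, 0.22], "spin": 0}, {"slide": [-0.27, 0.02, 0.23], "spin": 0}, {"slide": [-0.26, 0.02, 0.23], "spin": 0}])

```text
time_s: 27.75
tcp_pos: [0.567, 0.1983, 0.2746]
ee_rot: [[0.472, -0.875, 0.108], [-0.882, -0.471, 0.033], [0.022, -0.111, -0.994]]
wrist_force: [2.6, -3.0, 3.0]
gripper_width: 0.317
```

```bash
python3 -c "
from h import *
lev()"
```

```text
t 27.75 tcp [0.567  0.1983 0.2746] press [-94.7  58.7] xyaw -61.9 tilt 6.18,1.92 F [ 2.6 -3.   3. ] w 0.317 j [ 36.  14.  -4.   2. -65.  -8.]
grasp press [-95.1  56.6] z 293.2 a 47.6 deg phi 0.478 rad r 173.6
F press 3.9 0.9 3.0
```

Emit:
servo_tool(deltas=[{"slide": [-0.25, 0.02, 0.25], "spin": 0}, {"slide": [-0.23, 0.02, 0.26], "spin": 0}, {"slide": [-0.22, 0.02, 0.27], "spin": 0}, {"slide": [-0.2, 0.02, 0.28], "spin": 0}])

```text
time_s: 28.15
tcp_pos: [0.5563, 0.2187, 0.2472]
ee_rot: [[0.473, -0.874, 0.109], [-0.881, -0.472, 0.03], [0.025, -0.11, -0.994]]
wrist_force: [2.2, -3.5, 6.5]
gripper_width: 0.312
```

```bash
python3 -c "
from h import *
lev()
d=cap('side','pics/s24.png',(240,180,340,300),5)"
```

```text
t 28.15 tcp [0.5563 0.2187 0.2472] press [-117.6   58.8] xyaw -61.8 tilt 6.22,1.74 F [ 2.2 -3.5  6.5] w 0.312 j [ 38.  15.  -7.   3. -62. -11.]
grasp press [-118.1   56.7] z 265.8 a 35.7 deg phi 0.685 rad r 172.6
F press 4.1 0.3 6.5
```

View pics/s24.png

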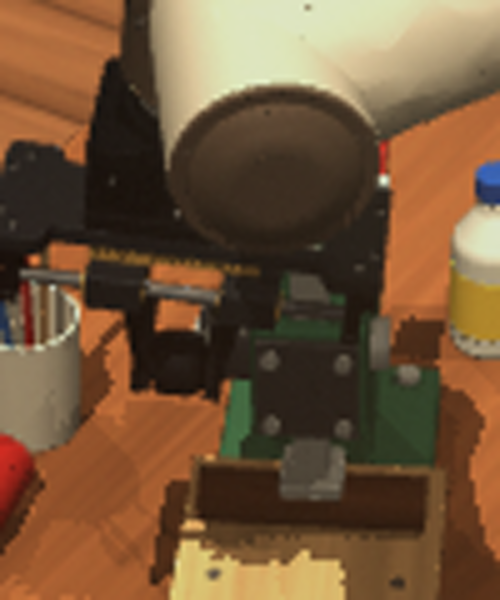

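Emit:
servo_tool(deltas=[{"slide": [-0.17, 0.02, 0.26], "spin": 0}, {"slide": [-0.15, 0.02, 0.26], "spin": 0}])

```text
time_s: 28.4
tcp_pos: [0.554, 0.2234, 0.2387]
ee_rot: [[0.474, -0.873, 0.114], [-0.88, -0.475, 0.024], [0.033, -0.111, -0.993]]
wrist_force: [-4.5, -13.7, 29.6]
gripper_width: 0.318
```

```bash
python3 -c "
from h import *
lev()"
```

```text
t 28.40 tcp [0.554  0.2234 0.2387] press [-122.9   59. ] xyaw -61.7 tilt 6.50,1.36 F [ -4.5 -13.7  29.6] w 0.318 j [ 39.  15.  -9.   4. -60. -12.]
grasp press [-123.5   56.9] z 257.3 a 32.4 deg phi 0.744 rad r 172.3
F press 10.0 -10.4 29.6
```

Emit:
servo_tool(deltas=[{"slide": [-0.03, 0.03, 0.06], "spin": 0}, {"slide": [-0.03, 0, 0.07], "spin": 0}])

```text
time_s: 28.6
tcp_pos: [0.5548, 0.2217, 0.2416]
ee_rot: [[0.47, -0.874, 0.121], [-0.882, -0.472, 0.021], [0.038, -0.117, -0.992]]
wrist_force: [-0.4, -4.6, 9.9]
gripper_width: 0.319
```

```bash
python3 -c "
from h import *
lev()
d=cap('side','pics/s25.png',(240,180,340,300),5)
d=cap('top','pics/t25.png',(280,180,400,280),5)
lev()"
```

```text
t 28.60 tcp [0.5548 0.2217 0.2416] press [-121.    58.9] xyaw -61.9 tilt 6.93,1.21 F [-0.4 -4.6  9.9] w 0.319 j [ 39.  15.  -9.   4. -60. -13.]
grasp press [-121.7   56.7] z 260.2 a 33.5 deg phi 0.724 rad r 172.4
F press 3.8 -2.5 9.9
t 28.70 tcp [0.5547 0.2219 0.2413] press [-121.2   58.9] xyaw -61.9 tilt 6.90,1.23 F [ 0.8 -5.3 10.8] w 0.317 j [ 39.  15.  -9.   4. -60. -13.]
grasp press [-121.9   56.7] z 259.9 a 33.4 deg phi 0.726 rad r 172.4
F press 5.0 -1.8 10.8
```

View pics/s25.png

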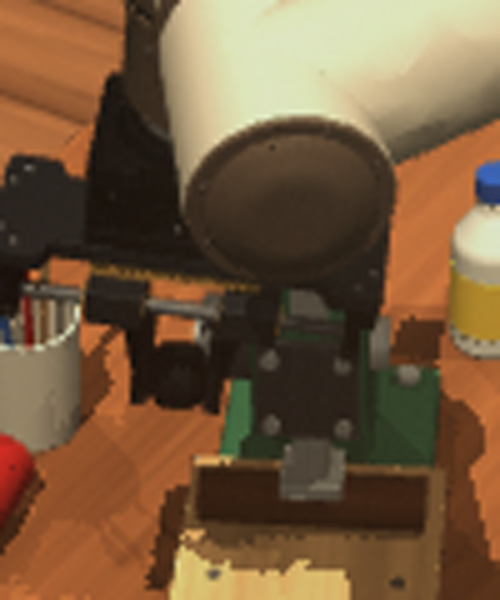

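View pics/t25.png

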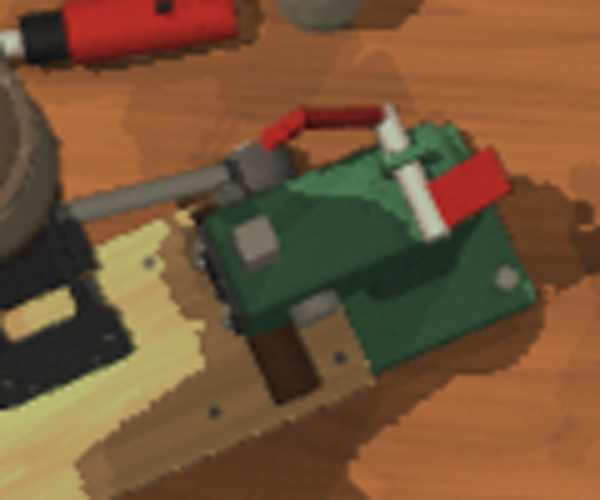

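Emit:
servo_tool(deltas=[{"slide": [-0.06, 0.02, 0.12], "spin": 0}])

```text
time_s: 28.8
tcp_pos: [0.5546, 0.2222, 0.2408]
ee_rot: [[0.468, -0.875, 0.123], [-0.883, -0.47, 0.021], [0.039, -0.119, -0.992]]
wrist_force: [0.1, -6.7, 14.5]
gripper_width: 0.321
```

```bash
python3 -c "
from h import *
lev()
for i in range(12): d=cap('side')
lev()
d=cap('side','pics/s26.png',(270,250,330,300),12)"
```

```text
t 28.80 tcp [0.5546 0.2222 0.2408] press [-121.5   59. ] xyaw -62.0 tilt 7.06,1.21 F [ 0.1 -6.7 14.5] w 0.321 j [ 39.  15.  -9.   4. -60. -13.]
grasp press [-122.2   56.7] z 259.4 a 33.2 deg phi 0.729 rad r 172.4
F press 6.0 -3.0 14.5
t 29.40 tcp [0.5547 0.2221 0.241 ] press [-121.4   58.9] xyaw -62.0 tilt 7.07,1.20 F [ 0.3 -5.9 14.1] w 0.319 j [ 39.  15.  -9.   4. -60. -13.]
grasp press [-122.1   56.7] z 259.5 a 33.3 deg phi 0.728 rad r 172.4
F press 5.4 -2.5 14.1
```

View pics/s26.png

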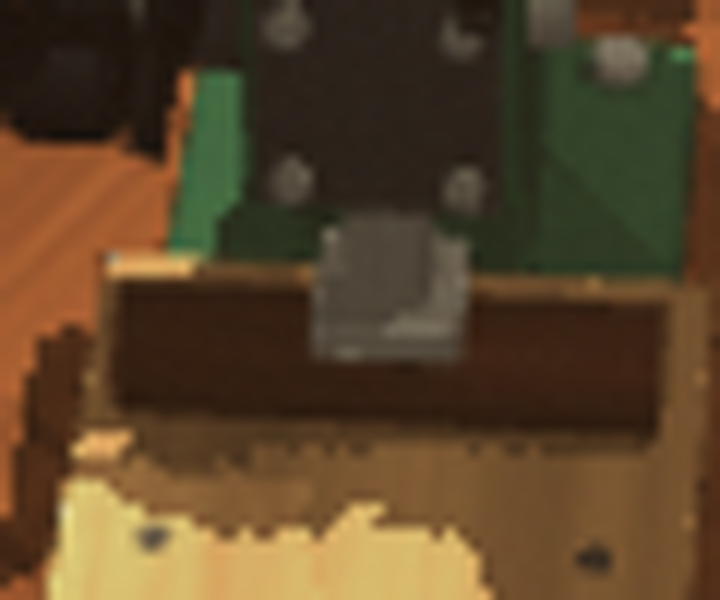

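```bash
python3 -c "
from h import *
r.finish_job()
lev()"
```

```text
the job is handed in; nothing more can be done
the job is handed in; nothing more can be done
```

I handed the job in at about 29 s with the gripper still holding the lever. No verdict came back, so what follows is from my own readings.

**Rolling the pull:** I rolled it in strokes with the fingers straddling the plug. The third stroke went about 35° too far. A short, gentle stroke back dropped it onto its flat with the plug up.

**Pushing it under the foot:** the tool moves offered no way to lean the gripper under the head. So I picked up one of the turquoise bars and pushed the pull with its end. I then set that bar down on the bench, clear of the press, so it is not where it started. The camera fit put the pull within about 1 mm of the foot's centre.

**Catch and lever:** the catch was pushed well back before I touched the lever, and the pictures show its tab lying towards the back. I then gripped the knob by its cheeks and led it down to about 0.73–0.74 rad, which is flush.

**Last checks before hand-in:**
- **Hold on the lever:** the gripper was still closed on the knob, and the force at the wrist was steady at about 15 N over 0.6 s. That should put well over 20 N at the foot, but I could not measure the foot's force directly.
- **Press and pull:** pictures show the foot sitting centred on the pull and the pull not moving.
- **Bystanders:** the glue bottle, brush pot and rotary tool show no visible shift in the pictures. I did not measure their positions.

One reading stood out: while I was pulling the lever down, the force on the knob peaked at about 30 N. I eased it off before holding.

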